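# Nest the sorting cups in the transport cradle and bolt them in

## Robot

A 6-joint arm with a two-finger parallel gripper is mounted at the origin on the work surface. World frame = base frame: x ahead of the robot, y to its left, z up, the work surface at z = 0. Lengths are in m, angles in rad, forces in N, time in s.
With the tool pointing down it reaches from about 0.35 to 0.85 m from the base axis. Payload 8.1 kg.
Tool frame: the origin (TCP) lies midway between the tips of the shut fingers; the grasp point (between the pads) lies 19 mm behind it (robot.tcp_to_grasp is the distance from the TCP to the grasp point, in m); z points along the fingers, y is the direction in which the jaws open and shut (so a half turn about z gives the same grasp; the last joint's range is limited). The gripper opens to 93 mm and grips with 3 to 60 N. Pads are 15 mm wide; open, the fingers measure 128 mm over their backs; the gripper's body (75 mm by 188 mm) begins 65 mm behind the grasp point.
Start: joints at [-1.286, 0.13, 1.488, -0, 1.523, -0.085], TCP at [0.217, -0.559, 0.219] pointing down, gripper open.
Joint ranges: [-2.96, 2.96], [-0.89, 2.26], [0.02, 2.5], [-1.34, 4.48], [0, 2.73], [-2.66, 2.66]. Speed limits (rad/s): [2.39, 2.39, 2.79, 3.14, 3.14, 3.14].

## Interface

Orientations are given as a rotation vector (axis times angle).
In Python, from plant import robot gives the robot as it stands.
- The arm moves only by the tool send_rows, never from a script. Its argument "series" is a list of rows, each an object of numbers: "wx", "wy", "wz": the turn, a rotation vector about the world's x, y, z in rad; "dx", "dy", "dz": the shift along the world's x, y, z in cm; "fingers": the closure in counts, from 0 (fully open) to 255 (shut). In form: [{"wx": .., "wy": .., "wz": .., "dx": .., "dy": .., "dz": .., "fingers": ..}, ...]. A call has 1 to 20 rows; each row shifts and turns the pose as measured when the row begins; what a row does not reach is not made up. A row lasts 1/12 s, in which the tool goes at most 41.7 mm and 7.16 degrees, less where a joint would pass 70% of its speed; a pose out of reach is approached as far as the arm can. A call is refused whole if a number of a shift passes 4.17 or a number of a turn 0.125, either way. A call with a gripper value outside its range is refused whole. The fingers move at their own pace and stop on an object; "newtons" is the grip in N (left out, the last holds). Time passes only in rows, so rows that do not move let the fingers close. It gives the time, the measured TCP pose, the force and the opening at its end, in the units of the state.
- robot.read_state(): the state, without advancing time (a new reading comes with each control period).
- robot.read_camera(name): name is "side" or "top" or "wrist"; returns the picture (400x640x3 uint8, red, green, blue); there is no depth.
- robot.camera_info(name): a dict with "intrinsics" (3x3 intrinsics, pixels), "extrinsics" (4x4, takes a point from world to camera coordinates); the wrist camera has in their place "tool_from_camera" (4x4, takes a point from camera to tool coordinates, whose origin is the TCP and whose axes are the flange's). Camera axes: x right, y up, looking along -z (the intrinsics and any distortion apply to the point x, -y, -z); pixel columns grow to the right and rows downward; lengths in m; the calibration is good to about 2 mm. A picture is of the moment at which its call begins: read the wrist's pose just before it. camera_info takes no time and is no camera call.
- robot.close_job(): hands the job in, once; it reports no verdict.
The state is a dict: "t": time; "q": joint angles; "dq": joint speeds; "joint_torque": joint torques, N m; "tool_pos": TCP position; "orientation": TCP orientation; "force": force on the tool from outside, world axes, zero at the start; "wrist_torque": the same for the moment, N m; "opening": finger opening in m.
Only numpy, scipy, OpenCV 4.12 (cv2) and the standard library are available. Lean on these libraries where they do the work, as an engineer would, in place of code of your own. Each camera call takes 0.05 s, during which the arm holds its last target.

## Task

Pack the bench's sorting cups for the trip to the installation: draw the cradle's bolt right back, stand the largest cup in the round seat, nest all the other cups on the bench inside it in order of size, each standing upright in the next larger one there is, then slide the bolt fully home into its keeper over the nest. Leave the other things on the bench where they are.

Things in the scene. Friction and masses are not known exactly. Their poses are not given: they have to be found in the camera images.
- cup1: largest (always present) of five graded plain aluminium sorting cups, round, open-topped: outside 68 mm at the rim tapering to 63 mm at the foot, wall 2.5 mm, 46 mm high, bottom solid 16 mm thick (a smaller cup standing in it shows 16 mm above this rim). 140 g +-30 %. Origin: centre of the underside, z up.
- cup2: second largest of five graded plain aluminium sorting cups, round, open-topped: outside 58 mm at the rim tapering to 53 mm at the foot, wall 2.5 mm, 46 mm high, bottom solid 16 mm thick (a smaller cup standing in it shows 16 mm above this rim). 110 g +-30 %. Origin: centre of the underside, z up. May be absent (None).
- cup3: middle of five graded plain aluminium sorting cups, round, open-topped: outside 48 mm at the rim tapering to 43 mm at the foot, wall 2.5 mm, 46 mm high, bottom solid 16 mm thick (a smaller cup standing in it shows 16 mm above this rim). 80 g +-30 %. Origin: centre of the underside, z up. May be absent (None).
- cup4: second smallest of five graded plain aluminium sorting cups, round, open-topped: outside 38 mm at the rim tapering to 33 mm at the foot, wall 2.5 mm, 46 mm high, bottom solid 16 mm thick (a smaller cup standing in it shows 16 mm above this rim). 55 g +-30 %. Origin: centre of the underside, z up. May be absent (None).
- cup5: smallest of five graded plain aluminium sorting cups, round, open-topped: outside 28 mm at the rim tapering to 23 mm at the foot, wall 2.5 mm, 46 mm high, bottom solid 16 mm thick (a smaller cup standing in it shows 16 mm above this rim). 35 g +-30 %. Origin: centre of the underside, z up. May be absent (None).
- cradle: fixed cradle; origin on the work surface under the seat's middle. Its y axis runs along the bolt: keeper post at +y (80 to 102 mm from the middle, 156 mm high), slotted barrel with the bolt at -y (80 to 285 mm, 148 mm high), both 36 mm thick in x. Foot 10 mm thick, 100 mm wide in x at the seat. With the bolt withdrawn the seat is open from above, front and back.
- seat (a point): middle of the seat floor, 10 mm above the work surface; an upstanding rim 14 mm high, 76 mm inside diameter, 84 mm outside, surrounds it. The largest cup stands in it.
- bolt (a joint): slide of the bolt, m: 0 = home (tip 18 mm inside the keeper), 0.165 = fully withdrawn; grows towards the cradle's -y. Rubs with about 2.5 N, stays where it is left. The 12 mm rod crosses over the seat's middle 134 mm above the work surface and bars cups from above until withdrawn; the full nest (120 mm high) fits under it.
- bolt_knob (a point): middle of the top of the bolt's upright steel knob, 195 mm above the work surface; a cylinder of 16 mm diameter, its upper 42 mm free above the barrel (top at 148 mm). It stands 100 mm from the seat's middle towards the cradle's -y with the bolt home, 265 mm with it withdrawn.
- pliers: yellow-handled pliers, 150 mm long, 17 mm high, lying flat; a bystander, leave it where it is. Origin at the middle of its underside.
- cutters: red-handled cutters, 200 mm long, lying flat; a bystander, leave it where it is. Origin at the middle of its underside.
- tin: closed flat tin, 84 mm diameter, 45 mm high; a bystander, leave it where it is. Origin at the middle of its underside.
- jar: closed clear jar, 70 mm diameter, 90 mm high; a bystander, leave it where it is. Origin at the middle of its underside.
- tape: roll of paper tape, 72 mm diameter, 25 mm high; a bystander, leave it where it is. Origin at the middle of its underside.
- clamp: black hand clamp, 90 mm long, 50 mm high; a bystander, leave it where it is. Origin at the middle of its underside.
- glue: white glue bottle, 48 mm diameter, 110 mm high; a bystander, leave it where it is. Origin at the middle of its underside.
Things that resemble listed ones, but are neither listed nor needed, are in the scene too. What is shaped like the cup3 but orange is not meant.

How it is judged:
By the outcome, as a careful person would: the job done as asked, in the order asked, and still so for the second after the job is handed in, with the robot touching nothing.
Of cup2, cup3, cup4, cup5 only 3 to 4 are there at a start; the rules pass over those that are not, and their reading is None.
At some moment in a run one of cup1, cup2, cup3, cup4, cup5 may be knocked a few centimetres aside while the robot is not near it.
It also fails if it takes over 200 s, if anything falls off the work surface, if the arm or the gripper's body presses on something with over 40 N, if the wrist force passes 120 N, or if a joint passes its speed limit or range.

## Working session

There is one attempt and no reset: what is moved stays moved. The work goes in short steps, Python scripts to look and compute and a tool call to move; the robot and the scene stay as the last step left them, time stands still between calls to the robot, and variables do not carry over. Pictures are saved under pics/ and viewed, and the job is handed in when it is done.

Besides the shell and the picture viewer there is one more tool, called after "Emit:" as name([rows], argument=value, ...), one row to a line, values as JSON. send_rows: Moves the arm, as the interface text tells. Its arguments: {"type":"object","properties":{"series":{"type":"array","items":{"type":"object","properties":{"wx":{"type":"number"},"wy":{"type":"number"},"wz":{"type":"number"},"dx":{"type":"number"},"dy":{"type":"number"},"dz":{"type":"number"},"fingers":{"type":"number"}}}},"newtons":{"type":"number"}},"required":["series"]}

```bash
ls; mkdir -p pics; python3 - <<'E'
from plant import robot
import cv2
s=robot.read_state();print(s)
for n in ["side","top","wrist"]:
    im=robot.read_camera(n);cv2.imwrite(f"pics/{n}0.png",im[:,:,::-1]);print(n,robot.camera_info(n))
E
```

```text
pics
{'t': 0.0, 'q': array([-1.28642465e+00,  1.31156515e-01,  1.48929584e+00,  1.86311380e-05,
        1.52299949e+00, -8.54016788e-02]), 'dq': array([-5.07590377e-04, -6.39307878e-04,  1.52761076e-04, -6.62250047e-04,
       -7.88790384e-07,  9.12706123e-05]), 'joint_torque': array([ 2.22175986e-03, -5.59834063e+01, -4.91760314e+01,  7.70500582e-02,
        3.54400172e-02, -1.88161939e-04]), 'tool_pos': array([ 0.2167059 , -0.55887753,  0.21758114]), 'orientation': array([-3.08623074e+00, -5.77193298e-01,  2.60817913e-04]), 'force': array([-0.30608663,  0.53155305, -0.11217684]), 'wrist_torque': array([-0.01049313,  0.0031186 ,  0.01869968]), 'opening': 0.09298955333199593}
side {'intrinsics': array([[503.39656741,   0.        , 319.95853564],
       [  0.        , 503.39656741, 199.07405288],
       [  0.        ,   0.        ,   1.        ]]), 'extrinsics': array([[ 0.99922582, -0.03747811,  0.01196465, -0.5696064 ],
       [ 0.01482871,  0.64048178,  0.76783019, -0.14974455],
       [-0.03643997, -0.76705833,  0.64054168, -1.52046718],
       [ 0.        ,  0.        ,  0.      
[... 291 characters left out ...]
0.07402422,  0.20327041, -0.58046047],
       [-0.20229145,  0.02057004,  0.97910931, -1.81137797],
       [ 0.        ,  0.        ,  0.        ,  1.        ]])}
wrist {'intrinsics': array([[304.84684233,   0.        , 317.28025802],
       [  0.        , 304.84684233, 198.61604841],
       [  0.        ,   0.        ,   1.        ]]), 'tool_from_camera': array([[ 1.38583282e-03,  9.69316574e-01,  2.45811838e-01,
         6.82958897e-02],
       [ 9.99998620e-01, -1.56850007e-03,  5.47338189e-04,
        -9.79271758e-04],
       [ 9.16099863e-04,  2.45810740e-01, -9.69317410e-01,
        -1.65655039e-01],
       [ 0.00000000e+00,  0.00000000e+00,  0.00000000e+00,
         1.00000000e+00]])}
```

View pics/top0.png

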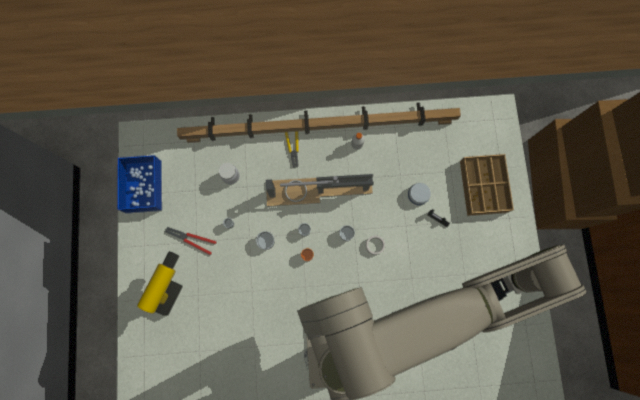

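View pics/side0.png

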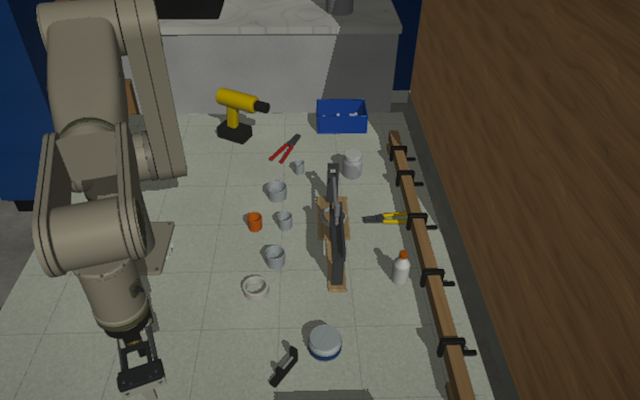

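View pics/wrist0.png

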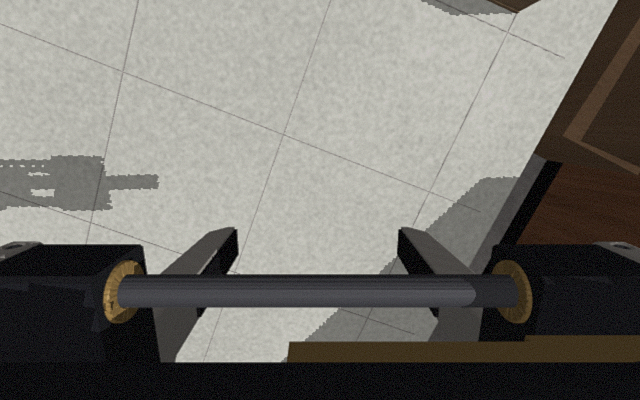

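```bash
cat > h.py <<'E'
import numpy as np, cv2
from scipy.spatial.transform import Rotation as R
from plant import robot
def cam(n,st=None):
    i=robot.camera_info(n);K=i["intrinsics"]
    if n=="wrist":
        st=st or robot.read_state()
        T=np.eye(4);T[:3,:3]=R.from_rotvec(st["orientation"]).as_matrix();T[:3,3]=st["tool_pos"]
        return K,T@i["tool_from_camera"]
    return K,np.linalg.inv(i["extrinsics"])
def ray(c,u,v):
    K,W=c; d=np.array([(u-K[0,2])/K[0,0],-(v-K[1,2])/K[1,1],-1.]); return W[:3,3],W[:3,:3]@d
def onz(c,u,v,z):
    o,d=ray(c,u,v);return o+d*(z-o[2])/d[2]
def proj(c,p):
    K,W=c; q=np.linalg.inv(W)@np.append(p,1.); return np.array([K[0,0]*q[0]/-q[2]+K[0,2],-K[1,1]*q[1]/-q[2]+K[1,2]])
def grab(n,name):
    st=robot.read_state();im=robot.read_camera(n)[:,:,::-1].copy();cv2.imwrite(f"pics/{name}.png",im);return im,cam(n,st)
E
python3 - <<'E'
import cv2
a=cv2.imread("pics/top0.png")[150:270,200:400];cv2.imwrite("pics/tc.png",cv2.resize(a,(800,480),interpolation=cv2.INTER_CUBIC))
a=cv2.imread("pics/side0.png")[140:310,230:430];cv2.imwrite("pics/sc.png",cv2.resize(a,(700,595),interpolation=cv2.INTER_CUBIC))
E
```

```text
(no output)
```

View pics/tc.png

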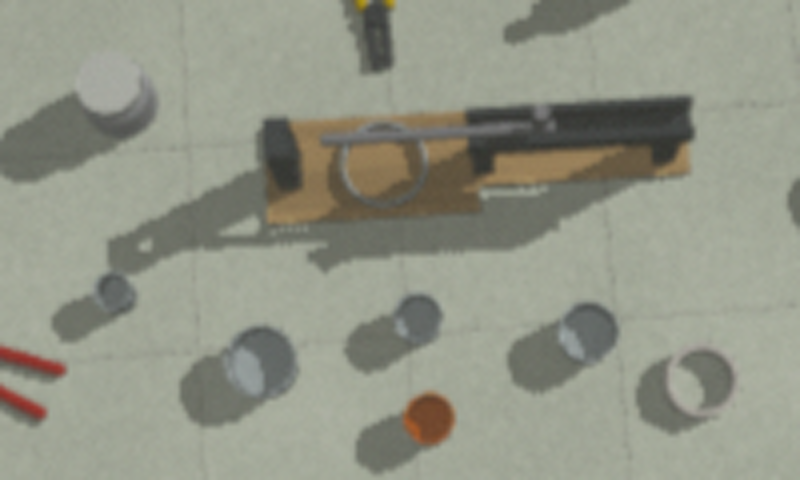

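View pics/sc.png

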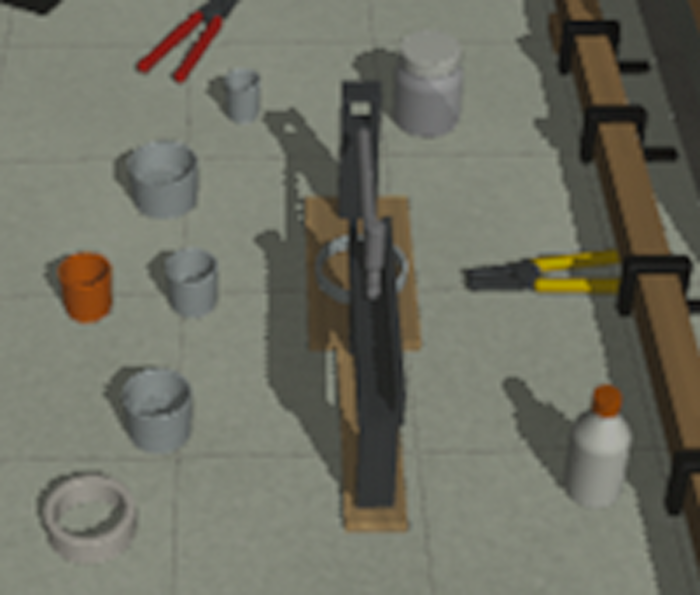

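```bash
python3 - <<'E'
from h import *
c=cam("top");f=lambda u,v:(200+u/4,150+v/4)
for n,u,v,z in [("A",262,360,.046),("B",588,332,.046),("C",419,317,.046),("D",116,292,.046),("or",430,418,.046),("seat",382,166,.024),("knob",543,112,.195),("tape",702,382,.025),("keep1",277,120,.156),("keep2",300,190,.156),("barEnd1",692,97,.148),("barE2",692,140,.148),("bar0",470,110,.148)]:
    print(n,onz(c,*f(u,v),z).round(4))
c=cam("side");f=lambda u,v:(230+u/3.5,140+v/3.5)
for n,u,v,z in [("A",163,165,.046),("B",157,393,.046),("C",191,269,.046),("D",242,83,.046),("or",85,273,.046),("seat",361,264,.024),("knob",377,225,.195)]:
    print(n,onz(c,*f(u,v),z).round(4))
# blob widths
import cv2
E
```

```text
A [0.4284 0.2335 0.046 ]
B [ 0.4314 -0.0705  0.046 ]
C [0.4574 0.0855 0.046 ]
D [0.5024 0.366  0.046 ]
or [0.363  0.0819 0.046 ]
seat [0.6084 0.111  0.024 ]
knob [ 0.6091 -0.0381  0.195 ]
tape [ 0.3789 -0.1744  0.025 ]
keep1 [0.629  0.1978 0.156 ]
keep2 [0.5637 0.1809 0.156 ]
barEnd1 [ 0.624  -0.1758  0.148 ]
barE2 [ 0.5844 -0.1719  0.148 ]
bar0 [0.6271 0.0248 0.148 ]
A [0.4329 0.2309 0.046 ]
B [ 0.4366 -0.0711  0.046 ]
C [0.4621 0.0813 0.046 ]
D [0.5091 0.363  0.046 ]
or [0.3682 0.0783 0.046 ]
seat [0.6161 0.109  0.024 ]
knob [ 0.6154 -0.0367  0.195 ]
```

Emit:
send_rows([
  {"dz": 3, "fingers": 0},
  {"dz": 3},
  {"dz": 3},
  {"dx": 1.7, "dy": 3.5, "dz": 0.5, "wz": 0.075},
  {"dx": 1.7, "dy": 3.5, "dz": 0.5, "wz": 0.075},
  {"dx": 1.7, "dy": 3.5, "dz": 0.5, "wz": 0.075},
  {"dx": 1.7, "dy": 3.5, "dz": 0.5, "wz": 0.075},
  {"dx": 1.7, "dy": 3.5, "dz": 0.5, "wz": 0.075},
  {"dx": 1.7, "dy": 3.5, "dz": 0.5, "wz": 0.075},
  {"dx": 1.7, "dy": 3.5, "dz": 0.5, "wz": 0.075},
  {"dx": 1.7, "dy": 3.5, "dz": 0.5, "wz": 0.075},
  {"dx": 1.7, "dy": 3.5, "dz": 0.5, "wz": 0.075},
  {"dx": 1.7, "dy": 3.5, "dz": 0.5, "wz": 0.075},
  {"dx": 1.7, "dy": 3.5, "dz": 0.5, "wz": 0.075},
  {"dx": 1.7, "dy": 3.5, "dz": 0.5, "wz": 0.075},
  {"dx": 1.7, "dy": 3.5, "dz": 0.5, "wz": 0.075},
  {"dx": 1.7, "dy": 3.5, "dz": 0.5, "wz": 0.075},
  {"dx": 1.7, "dy": 3.5, "dz": 0.5, "wz": 0.075},
  {"dx": 1.7, "dy": 3.5, "dz": 0.5, "wz": 0.075},
  {},
], newtons=30)

```text
schema error: expected keys wx, wy, wz, dx, dy, dz, fingers
```

```bash
python3 - <<'E'
from h import *
s=robot.read_state();print(s["t"],s["tool_pos"],R.from_rotvec(s["orientation"]).as_matrix().round(3),s["q"],s["force"])
grab("wrist","w1");grab("top","t1");
E
```

```text
0.15 [ 0.21674953 -0.5590053   0.21781658] [[ 0.932  0.361 -0.   ]
 [ 0.361 -0.932  0.001]
 [ 0.    -0.001 -1.   ]] [-1.28641203e+00  1.31010555e-01  1.48902583e+00  1.46305791e-05
  1.52301285e+00 -8.53962519e-02] [-0.32489914  0.81265245 -0.40609388]
```

View pics/w1.png

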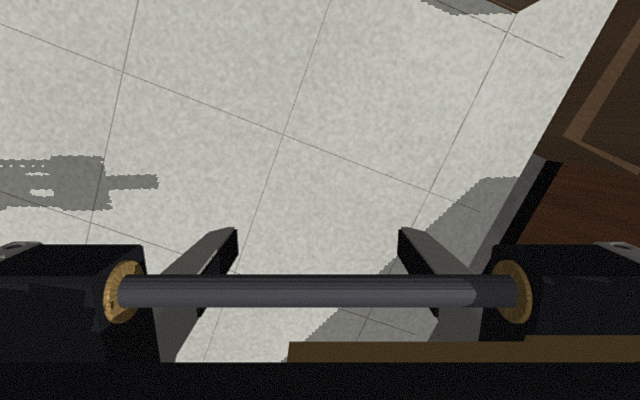

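View pics/t1.png

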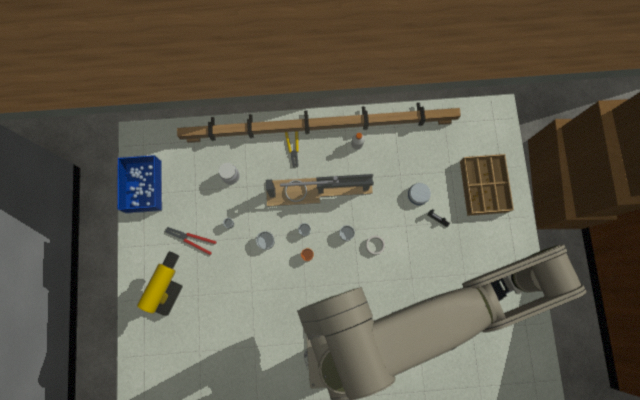

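Emit:
send_rows([
  {"wx": 0, "wy": 0, "wz": 0, "dx": 0, "dy": 0, "dz": 3, "fingers": 0},
  {"wx": 0, "wy": 0, "wz": 0, "dx": 0, "dy": 0, "dz": 3, "fingers": 0},
  {"wx": 0, "wy": 0, "wz": 0, "dx": 0, "dy": 0, "dz": 3, "fingers": 0},
  {"wx": 0, "wy": 0, "wz": 0.08, "dx": 1.7, "dy": 3.5, "dz": 0.5, "fingers": 0},
  {"wx": 0, "wy": 0, "wz": 0.08, "dx": 1.7, "dy": 3.5, "dz": 0.5, "fingers": 0},
  {"wx": 0, "wy": 0, "wz": 0.08, "dx": 1.7, "dy": 3.5, "dz": 0.5, "fingers": 0},
  {"wx": 0, "wy": 0, "wz": 0.08, "dx": 1.7, "dy": 3.5, "dz": 0.5, "fingers": 0},
  {"wx": 0, "wy": 0, "wz": 0.08, "dx": 1.7, "dy": 3.5, "dz": 0.5, "fingers": 0},
  {"wx": 0, "wy": 0, "wz": 0.08, "dx": 1.7, "dy": 3.5, "dz": 0.5, "fingers": 0},
  {"wx": 0, "wy": 0, "wz": 0.08, "dx": 1.7, "dy": 3.5, "dz": 0.5, "fingers": 0},
  {"wx": 0, "wy": 0, "wz": 0.08, "dx": 1.7, "dy": 3.5, "dz": 0.5, "fingers": 0},
  {"wx": 0, "wy": 0, "wz": 0.08, "dx": 1.7, "dy": 3.5, "dz": 0.5, "fingers": 0},
  {"wx": 0, "wy": 0, "wz": 0.08, "dx": 1.7, "dy": 3.5, "dz": 0.5, "fingers": 0},
  {"wx": 0, "wy": 0, "wz": 0.08, "dx": 1.7, "dy": 3.5, "dz": 0.5, "fingers": 0},
  {"wx": 0, "wy": 0, "wz": 0.08, "dx": 1.7, "dy": 3.5, "dz": 0.5, "fingers": 0},
  {"wx": 0, "wy": 0, "wz": 0.08, "dx": 1.7, "dy": 3.5, "dz": 0.5, "fingers": 0},
  {"wx": 0, "wy": 0, "wz": 0.08, "dx": 1.7, "dy": 3.5, "dz": 0.5, "fingers": 0},
  {"wx": 0, "wy": 0, "wz": 0.08, "dx": 1.7, "dy": 3.5, "dz": 0.5, "fingers": 0},
  {"wx": 0, "wy": 0, "wz": 0, "dx": 0, "dy": 0, "dz": 0, "fingers": 0},
], newtons=30)

```text
t: 1.83
tool_pos: [0.4733, -0.006, 0.3855]
orientation: [-2.161, -2.277, 0.003]
force: [-0.4, -0.6, 0.2]
opening: 0.093
```

```bash
python3 - <<'E'
from h import *
s=robot.read_state();print(s["t"],s["tool_pos"],R.from_rotvec(s["orientation"]).as_matrix().round(3),s["q"],s["force"])
grab("wrist","w2");grab("top","t2");
E
```

```text
1.8333 [ 0.47326295 -0.00596248  0.38546   ] [[-0.052  0.999 -0.003]
 [ 0.999  0.052 -0.   ]
 [-0.    -0.003 -1.   ]] [-1.20549836e-01 -2.15098356e-01  1.52320199e+00 -5.64265502e-04
  1.83636144e+00 -1.73031598e-01] [-0.38848412 -0.56266351  0.20566777]
```

View pics/w2.png

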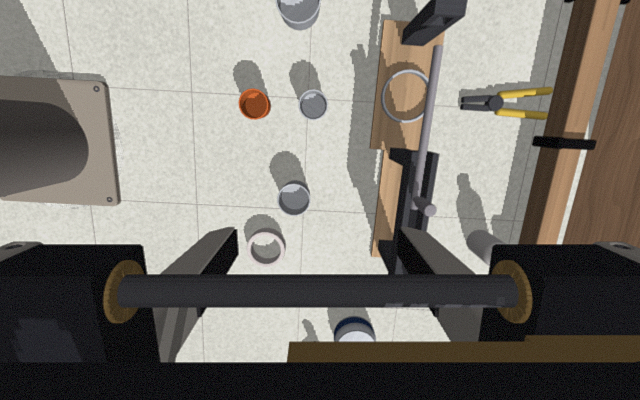

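View pics/t2.png

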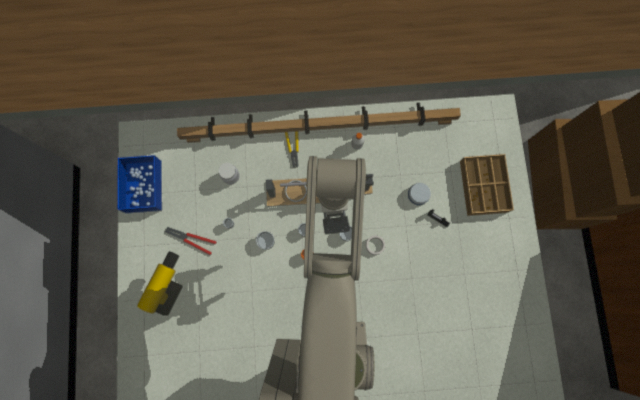

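```bash
python3 - <<'E'
import cv2
i=cv2.imread("pics/w2.png")
a=i[75:225,230:380];b=i[0:60,240:360]
cv2.imwrite("pics/c1.png",cv2.resize(a,(600,600),interpolation=cv2.INTER_CUBIC))
a=i[0:250,360:460];cv2.imwrite("pics/c2.png",cv2.resize(a,(320,600*800//600),interpolation=cv2.INTER_CUBIC)[:600+200])
E
```

```text
(no output)
```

View pics/c1.png

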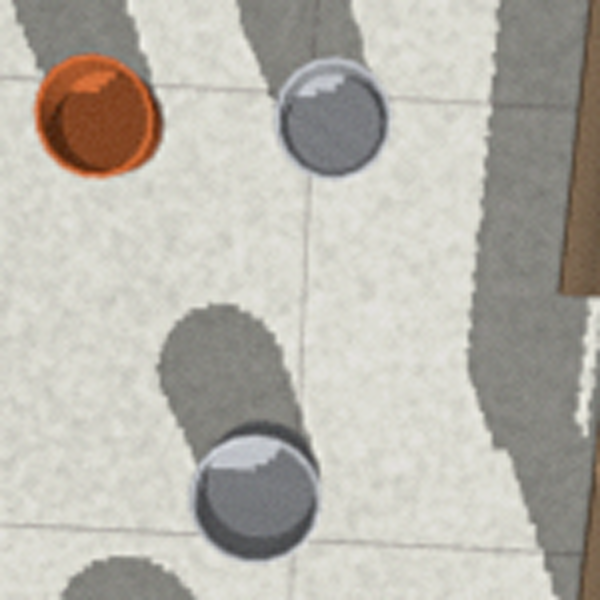

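```bash
python3 - <<'E'
from h import *
s=robot.read_state();c=cam("wrist",s)
f=lambda u,v:(230+(u+.5)/4-.5,75+(v+.5)/4-.5)
def m(n,l,r,t,b):
    p=[onz(c,*f(l,(t+b)/2),.046),onz(c,*f(r,(t+b)/2),.046),onz(c,*f((l+r)/2,t),.046),onz(c,*f((l+r)/2,b),.046)]
    print(n,np.linalg.norm(p[0]-p[1]),np.linalg.norm(p[2]-p[3]),sum(p)/4)
m("or",36,160,54,178);m("C",278,390,57,178);m("B",190,321,434,561)
E
```

```text
or 0.049130935668523 0.04699228469396515 [0.36616805 0.0805439  0.046     ]
C 0.044309139782693734 0.0457809742987867 [0.45952483 0.08424459 0.046     ]
B 0.05598624954717729 0.05603371967340717 [ 0.43261572 -0.07244095  0.046     ]
```

```bash
python3 - <<'E'
from h import *
i=cv2.imread("pics/w2.png")
a=i[0:270,350:480];cv2.imwrite("pics/c2.png",cv2.resize(a,None,fx=2.2,fy=2.2,interpolation=cv2.INTER_CUBIC))
a=i[0:40,260:340];cv2.imwrite("pics/c3.png",cv2.resize(a,None,fx=6,fy=6,interpolation=cv2.INTER_CUBIC))
c=cam("wrist");print(onz(c,427,210,.195))
E
```

```text
[ 0.60570001 -0.03960531  0.195     ]
```

View pics/c2.png

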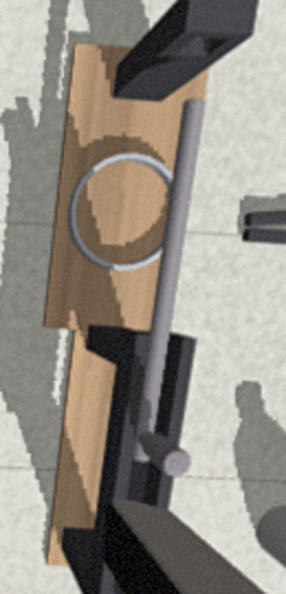

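```bash
python3 - <<'E'
from h import *
c=cam("wrist");f=lambda u,v:(350+(u+.5)/2.2-.5,(v+.5)/2.2-.5)
a=onz(c,*f(75,45),.01);b=onz(c,*f(45,325),.01);print(a,b,np.degrees(np.arctan2(-(a-b)[0],(a-b)[1])))
a=onz(c,*f(73,345),.01);b=onz(c,*f(48,563),.01);print(a,b,np.degrees(np.arctan2(-(a-b)[0],(a-b)[1])))
a=onz(c,*f(193,105),.134);b=onz(c,*f(155,385),.134);print("rod",a,b,np.degrees(np.arctan2(-(a-b)[0],(a-b)[1])))
print("knob",onz(c,*f(177,461),.195),"seat",onz(c,*f(124,212),.024))
E
```

```text
[0.5656824  0.21865997 0.01      ] [0.56180362 0.01797286 0.01      ] -1.1072449478420385
[0.58563811 0.00317672 0.01      ] [ 0.58264166 -0.18677853  0.01      ] -0.9037372253263978
rod [0.61358258 0.15452653 0.134     ] [ 0.61283368 -0.00653951  0.134     ] -0.26640178634130246
knob [ 0.60942051 -0.03850989  0.195     ] seat [0.61077173 0.10481873 0.024     ]
```

Emit:
send_rows([
  {"wx": 0, "wy": 0, "wz": -0.035, "dx": 3.45, "dy": -0.8, "dz": 0, "fingers": 0},
  {"wx": 0, "wy": 0, "wz": -0.035, "dx": 3.45, "dy": -0.8, "dz": 0, "fingers": 0},
  {"wx": 0, "wy": 0, "wz": 0, "dx": 3.45, "dy": -0.8, "dz": 0, "fingers": 0},
  {"wx": 0, "wy": 0, "wz": 0, "dx": 3.45, "dy": -0.9, "dz": 0, "fingers": 0},
  {"wx": 0, "wy": 0, "wz": 0, "dx": 0, "dy": 0, "dz": -3.5, "fingers": 0},
  {"wx": 0, "wy": 0, "wz": 0, "dx": 0, "dy": 0, "dz": -3.5, "fingers": 0},
  {"wx": 0, "wy": 0, "wz": 0, "dx": 0, "dy": 0, "dz": -3.5, "fingers": 0},
  {"wx": 0, "wy": 0, "wz": 0, "dx": 0, "dy": 0, "dz": -3.5, "fingers": 0},
  {"wx": 0, "wy": 0, "wz": 0, "dx": 0, "dy": 0, "dz": 0, "fingers": 0},
])

```text
t: 2.68
tool_pos: [0.6149, -0.0618, 0.2394]
orientation: [2.277, 2.157, -0.009]
force: [-0.9, -0.3, -1.3]
opening: 0.0932
```

```bash
python3 - <<'E'
from h import *
s=robot.read_state();print(s["t"],s["tool_pos"],R.from_rotvec(s["orientation"]).as_matrix().round(3),s["force"])
im,c=grab("wrist","w3");print(proj(c,[.611,-.039,.195]),proj(c,s["tool_pos"]))
grab("side","s3")
E
```

```text
2.6833 [ 0.61486543 -0.06181493  0.23941474] [[ 0.054  0.999 -0.001]
 [ 0.999 -0.054 -0.008]
 [-0.008 -0.001 -1.   ]] [-0.86092054 -0.32392879 -1.26241735]
[310.03568269 188.88696635] [317.12470441 243.62432301]
```

View pics/w3.png

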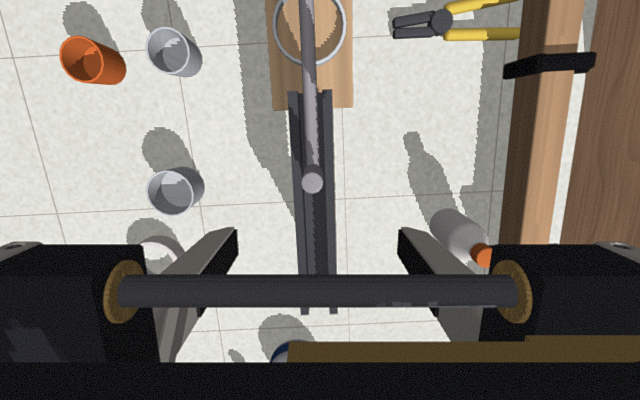

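View pics/s3.png

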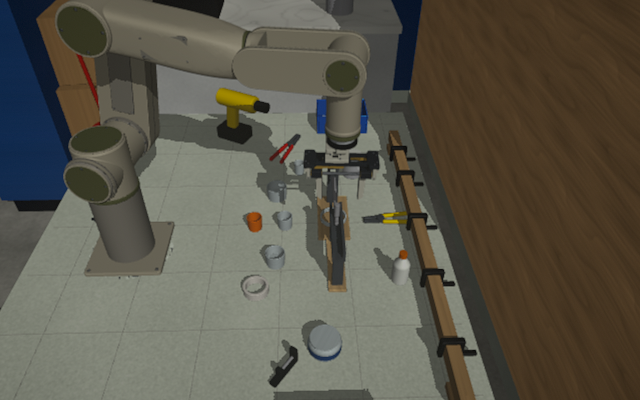

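```bash
python3 - <<'E'
from h import *
s=robot.read_state();c=cam("wrist",s)
print(s["tool_pos"],onz(c,312,182,.195),"seat",onz(c,309,24,.024))
a,b=onz(c,290,95,.148),onz(c,301,245,.148);print(a,b,np.degrees(np.arctan2((a-b)[0],(a-b)[1])))
E
```

```text
[ 0.61769954 -0.06187261  0.24759089] [ 0.61572857 -0.03591332  0.195     ] seat [0.61927786 0.11364774 0.024     ]
[0.60081554 0.02838854 0.148     ] [ 0.60114625 -0.10483124  0.148     ] -0.14223344319663542
```

Emit:
send_rows([
  {"wx": 0, "wy": 0, "wz": 0.037, "dx": -0.4, "dy": 2.4, "dz": 0, "fingers": 0},
  {"wx": 0, "wy": 0, "wz": 0, "dx": 0, "dy": 0, "dz": 0, "fingers": 0},
  {"wx": 0, "wy": 0, "wz": 0, "dx": 0, "dy": 0, "dz": 0, "fingers": 0},
  {"wx": 0, "wy": 0, "wz": 0, "dx": 0, "dy": 0, "dz": 0, "fingers": 0},
])

```text
t: 3.12
tool_pos: [0.6173, -0.0413, 0.2615]
orientation: [2.226, 2.181, 0.014]
force: [-0.0, 0.3, 0.0]
opening: 0.093
```

```bash
cat >> h.py <<'E'
def stat():
    s=robot.read_state();print("t",round(s["t"],2),"pos",s["tool_pos"].round(4),"F",s["force"].round(1),"open",round(s["opening"],4));M=R.from_rotvec(s["orientation"]).as_matrix();print("yaw(x-axis from +y, cw)",M[0,0].round(4),"tilt",M[:2,2].round(4));return s
E
python3 - <<'E'
from h import *
s=stat()
im,c=grab("wrist","w4");stat()
E
```

```text
t 3.12 pos [ 0.6173 -0.0413  0.2615] F [-0.   0.3  0. ] open 0.093
yaw(x-axis from +y, cw) 0.0209 tilt [ 0.0241 -0.0115]
t 3.17 pos [ 0.6177 -0.0416  0.2621] F [ 0.  -0.9  1.2] open 0.0931
yaw(x-axis from +y, cw) 0.0212 tilt [ 0.0254 -0.012 ]
```

View pics/w4.png

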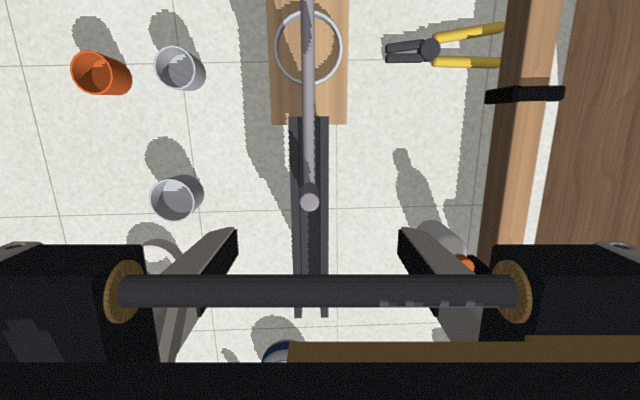

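```bash
cat >> h.py <<'E'
def fix(s=None,yaw=0.017):
    s=s or robot.read_state();M=R.from_rotvec(s["orientation"]).as_matrix()
    T=np.array([[yaw,1,0],[1,-yaw,0],[0,0,-1.]]);T[:,:2]/=np.hypot(1,yaw)
    return R.from_matrix(T@M.T).as_rotvec().round(4)
E
python3 - <<'E'
from h import *
s=robot.read_state();c=cam("wrist",s);print(fix(s))
print(onz(c,309.5,202,.195),"seat",onz(c,308,47,.024))
for v in (130,190,240):
  print(onz(c,308.5,v,.134))
E
```

```text
[0.0119 0.0255 0.004 ]
[ 0.61351038 -0.03490128  0.195     ] seat [0.61566582 0.11198532 0.024     ]
[0.61400802 0.01827717 0.134     ]
[ 0.61245436 -0.03948076  0.134     ]
[ 0.61103132 -0.09238299  0.134     ]
```

Emit:
send_rows([
  {"wx": 0.012, "wy": 0.025, "wz": 0, "dx": -0.5, "dy": 0.5, "dz": -2, "fingers": 0},
  {"wx": 0, "wy": 0, "wz": 0, "dx": 0, "dy": 0, "dz": -2, "fingers": 0},
  {"wx": 0, "wy": 0, "wz": 0, "dx": 0, "dy": 0, "dz": -2, "fingers": 0},
  {"wx": 0, "wy": 0, "wz": 0, "dx": 0, "dy": 0, "dz": -2, "fingers": 0},
  {"wx": 0, "wy": 0, "wz": 0, "dx": 0, "dy": 0, "dz": 0, "fingers": 0},
  {"wx": 0, "wy": 0, "wz": 0, "dx": 0, "dy": 0, "dz": 0, "fingers": 0},
])

```text
t: 3.67
tool_pos: [0.6142, -0.0382, 0.1839]
orientation: [2.246, 2.191, 0.008]
force: [-0.3, -0.0, 1.2]
opening: 0.0926
```

```bash
python3 - <<'E'
from h import *
s=stat();print(fix(s))
E
```

```text
t 3.67 pos [ 0.6142 -0.0382  0.1839] F [-0.3 -0.   1.2] open 0.0926
yaw(x-axis from +y, cw) 0.0249 tilt [0.0061 0.0008]
[-0.0008  0.0061  0.0079]
```

Steps of 2 cm track well. Final descent, then close.

Emit:
send_rows([
  {"wx": 0, "wy": 0.006, "wz": 0.008, "dx": -0.1, "dy": 0.2, "dz": -1.2, "fingers": 0},
  {"wx": 0, "wy": 0, "wz": 0, "dx": 0, "dy": 0, "dz": -1.2, "fingers": 0},
  {"wx": 0, "wy": 0, "wz": 0, "dx": 0, "dy": 0, "dz": 0, "fingers": 0},
  {"wx": 0, "wy": 0, "wz": 0, "dx": 0, "dy": 0, "dz": 0, "fingers": 255},
  {"wx": 0, "wy": 0, "wz": 0, "dx": 0, "dy": 0, "dz": 0, "fingers": 255},
  {"wx": 0, "wy": 0, "wz": 0, "dx": 0, "dy": 0, "dz": 0, "fingers": 255},
  {"wx": 0, "wy": 0, "wz": 0, "dx": 0, "dy": 0, "dz": 0, "fingers": 255},
  {"wx": 0, "wy": 0, "wz": 0, "dx": 0, "dy": 0, "dz": 0, "fingers": 255},
  {"wx": 0, "wy": 0, "wz": 0, "dx": 0, "dy": 0, "dz": 0, "fingers": 255},
])

```text
t: 4.42
tool_pos: [0.6153, -0.0365, 0.1623]
orientation: [2.238, 2.201, 0.005]
force: [0.4, -0.4, 0.5]
opening: 0.0572
```

```bash
python3 - <<'E'
from h import *
s=stat();print(fix(s));grab("side","s5")
E
```

```text
t 4.42 pos [ 0.6153 -0.0365  0.1623] F [ 0.4 -0.4  0.5] open 0.0572
yaw(x-axis from +y, cw) 0.0166 tilt [0.0044 0.0005]
[-0.0005  0.0044 -0.0004]
```

View pics/s5.png

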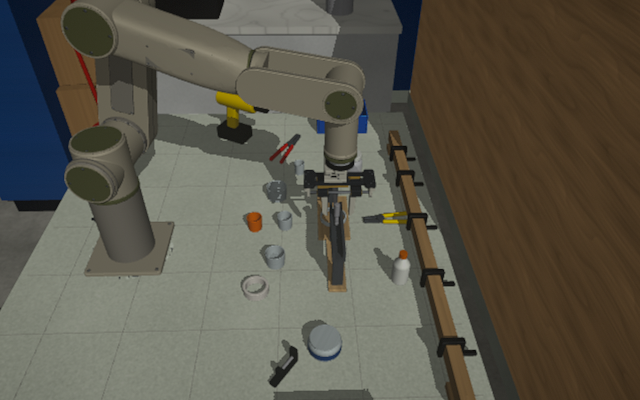

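Emit:
send_rows([
  {"wx": 0, "wy": 0.004, "wz": 0, "dx": -0.2, "dy": 0, "dz": -0.3, "fingers": 255},
  {"wx": 0, "wy": 0, "wz": 0, "dx": 0, "dy": 0, "dz": 0, "fingers": 255},
  {"wx": 0, "wy": 0, "wz": 0, "dx": 0, "dy": 0, "dz": 0, "fingers": 255},
  {"wx": 0, "wy": 0, "wz": 0, "dx": 0, "dy": 0, "dz": 0, "fingers": 255},
  {"wx": 0, "wy": 0, "wz": 0, "dx": 0, "dy": 0, "dz": 0, "fingers": 255},
  {"wx": 0, "wy": 0, "wz": 0, "dx": 0, "dy": 0, "dz": 0, "fingers": 255},
  {"wx": 0, "wy": 0, "wz": 0, "dx": 0, "dy": 0, "dz": 0, "fingers": 255},
  {"wx": 0, "wy": 0, "wz": 0, "dx": 0, "dy": 0, "dz": 0, "fingers": 255},
  {"wx": 0, "wy": 0, "wz": 0, "dx": 0, "dy": 0, "dz": 0, "fingers": 255},
  {"wx": 0, "wy": 0, "wz": 0, "dx": 0, "dy": 0, "dz": 0, "fingers": 255},
])

```text
t: 5.3
tool_pos: [0.6123, -0.0365, 0.1594]
orientation: [-2.239, -2.202, 0.001]
force: [-1.5, -0.8, 0.0]
opening: 0.0156
```

```bash
python3 - <<'E'
from h import *
s=stat();print(fix(s))
E
```

```text
t 5.3 pos [ 0.6123 -0.0365  0.1594] F [-1.5 -0.8  0. ] open 0.0156
yaw(x-axis from +y, cw) 0.0166 tilt [-0.0015  0.0004]
[-0.0004 -0.0015 -0.0004]
```

Emit:
send_rows([
  {"wx": 0, "wy": 0, "wz": 0, "dx": -0.02, "dy": -1.5, "dz": 0, "fingers": 255},
  {"wx": 0, "wy": 0, "wz": 0, "dx": -0.02, "dy": -1.5, "dz": 0, "fingers": 255},
  {"wx": 0, "wy": 0, "wz": 0, "dx": -0.02, "dy": -1.5, "dz": 0, "fingers": 255},
  {"wx": 0, "wy": 0, "wz": 0, "dx": -0.02, "dy": -1.5, "dz": 0, "fingers": 255},
  {"wx": 0, "wy": 0, "wz": 0, "dx": -0.02, "dy": -1.5, "dz": 0, "fingers": 255},
  {"wx": 0, "wy": 0, "wz": 0, "dx": -0.02, "dy": -1.5, "dz": 0, "fingers": 255},
  {"wx": 0, "wy": 0, "wz": 0, "dx": -0.02, "dy": -1, "dz": 0, "fingers": 255},
  {"wx": 0, "wy": 0, "wz": 0, "dx": 0, "dy": 0, "dz": 0, "fingers": 255},
  {"wx": 0, "wy": 0, "wz": 0, "dx": 0, "dy": 0, "dz": 0, "fingers": 255},
])

```text
t: 6.05
tool_pos: [0.6108, -0.1392, 0.1594]
orientation: [-2.233, -2.202, -0.007]
force: [1.1, 2.8, 1.0]
opening: 0.0155
```

```bash
python3 - <<'E'
from h import *
s=stat();print(fix(s))
E
```

```text
t 6.05 pos [ 0.6108 -0.1392  0.1594] F [1.1 2.8 1. ] open 0.0155
yaw(x-axis from +y, cw) 0.014 tilt [-0.0006  0.0068]
[-0.0068 -0.0006 -0.003 ]
```

Remaining ≈15 mm; creep to the stop.

Emit:
send_rows([
  {"wx": -0.007, "wy": 0, "wz": 0, "dx": -0.01, "dy": -0.8, "dz": 0, "fingers": 255},
  {"wx": 0, "wy": 0, "wz": 0, "dx": -0.01, "dy": -0.5, "dz": 0, "fingers": 255},
  {"wx": 0, "wy": 0, "wz": 0, "dx": 0, "dy": -0.4, "dz": 0, "fingers": 255},
  {"wx": 0, "wy": 0, "wz": 0, "dx": 0, "dy": -0.4, "dz": 0, "fingers": 255},
  {"wx": 0, "wy": 0, "wz": 0, "dx": 0, "dy": -0.4, "dz": 0, "fingers": 255},
  {"wx": 0, "wy": 0, "wz": 0, "dx": 0, "dy": 0, "dz": 0, "fingers": 255},
])

```text
t: 6.55
tool_pos: [0.6105, -0.1553, 0.1593]
orientation: [-2.221, -2.205, -0.011]
force: [0.2, -2.8, -0.6]
opening: 0.0154
```

```bash
python3 - <<'E'
from h import *
s=stat();print(fix(s))
E
```

```text
t 6.55 pos [ 0.6105 -0.1553  0.1593] F [ 0.2 -2.8 -0.6] open 0.0154
yaw(x-axis from +y, cw) 0.0073 tilt [-0.0029  0.0134]
[-0.0134 -0.0029 -0.0098]
```

Emit:
send_rows([
  {"wx": 0, "wy": 0, "wz": 0, "dx": 0, "dy": -0.7, "dz": 0, "fingers": 255},
  {"wx": 0, "wy": 0, "wz": 0, "dx": 0, "dy": -0.7, "dz": 0, "fingers": 255},
])

```text
t: 6.72
tool_pos: [0.6105, -0.1602, 0.1587]
orientation: [-2.207, -2.204, -0.024]
force: [-0.6, 25.7, 4.8]
opening: 0.0159
```

Emit:
send_rows([
  {"wx": 0, "wy": 0, "wz": 0, "dx": 0, "dy": -0.8, "dz": 0, "fingers": 255},
])

```text
t: 6.8
tool_pos: [0.6105, -0.1627, 0.1582]
orientation: [-2.198, -2.203, -0.032]
force: [-3.2, 16.7, 1.9]
opening: 0.0145
```

Emit:
send_rows([
  {"wx": 0, "wy": 0, "wz": 0, "dx": 0, "dy": -0.8, "dz": 0, "fingers": 255},
])

```text
t: 6.88
tool_pos: [0.6105, -0.1691, 0.1577]
orientation: [-2.194, -2.204, -0.033]
force: [-0.9, -3.1, 0.1]
opening: 0.0073
```

Emit:
send_rows([
  {"wx": 0, "wy": 0, "wz": 0, "dx": 0, "dy": -0.5, "dz": 2, "fingers": 0},
  {"wx": -0.03, "wy": 0, "wz": 0, "dx": 0, "dy": 0, "dz": 3, "fingers": 0},
  {"wx": 0, "wy": 0, "wz": 0, "dx": 0, "dy": 0, "dz": 3, "fingers": 0},
  {"wx": 0, "wy": 0, "wz": 0, "dx": -2, "dy": 3, "dz": 3, "fingers": 0},
  {"wx": 0, "wy": 0, "wz": 0, "dx": -2, "dy": 3, "dz": 3, "fingers": 0},
  {"wx": 0, "wy": 0, "wz": 0, "dx": -2, "dy": 3, "dz": 2, "fingers": 0},
  {"wx": 0, "wy": 0, "wz": 0, "dx": -2, "dy": 3, "dz": 2, "fingers": 0},
  {"wx": 0, "wy": 0, "wz": 0, "dx": -2, "dy": 3, "dz": 0, "fingers": 0},
  {"wx": 0, "wy": 0, "wz": 0, "dx": -2, "dy": 3, "dz": 0, "fingers": 0},
  {"wx": 0, "wy": 0, "wz": 0, "dx": 0, "dy": 0, "dz": 0, "fingers": 0},
  {"wx": 0, "wy": 0, "wz": 0, "dx": 0, "dy": 0, "dz": 0, "fingers": 0},
])

```text
t: 7.8
tool_pos: [0.4858, -0.0027, 0.337]
orientation: [-2.223, -2.213, 0.01]
force: [0.1, -0.0, -0.3]
opening: 0.0755
```

```bash
python3 - <<'E'
from h import *
s=stat();print(fix(s))
im,c=grab("wrist","w6");
np.save("w6c.npy",c[1]);grab("side","s6")
E
```

```text
t 7.8 pos [ 0.4858 -0.0027  0.337 ] F [ 0.1 -0.  -0.3] open 0.0755
yaw(x-axis from +y, cw) 0.0045 tilt [-0.0078 -0.0015]
[ 0.0015 -0.0079 -0.0125]
```

View pics/w6.png

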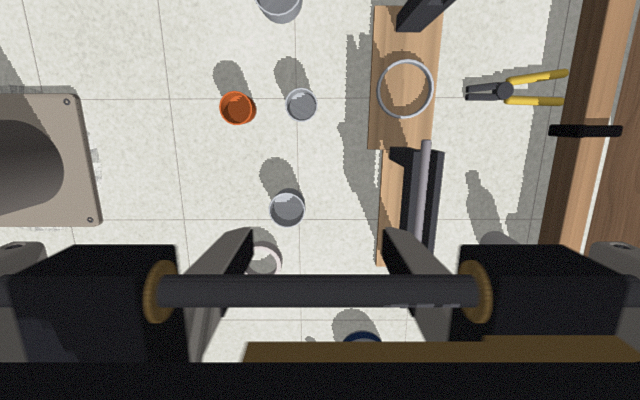

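View pics/s6.png

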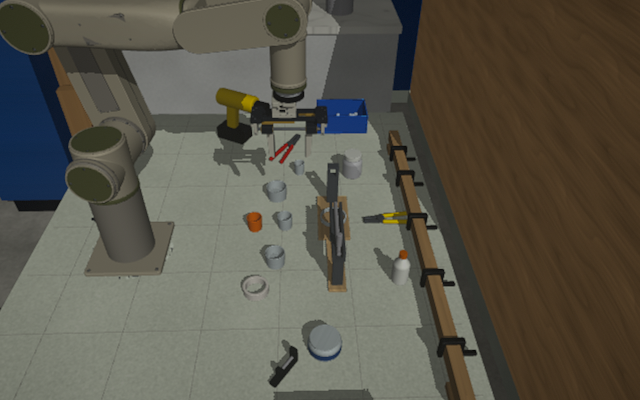

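```bash
python3 - <<'E'
from h import *
K=robot.camera_info("wrist")["intrinsics"];c=(K,np.load("w6c.npy"))
i=cv2.imread("pics/w6.png");cv2.imwrite("pics/c6.png",cv2.resize(i[0:170,360:460],None,fx=4.5,fy=3.5,interpolation=cv2.INTER_CUBIC))
print("tip",onz(c,427,140,.140),"seat",onz(c,405,88,.024))
E
```

```text
tip [0.61249462 0.04468361 0.14      ] seat [0.61356982 0.11350546 0.024     ]
```

View pics/c6.png

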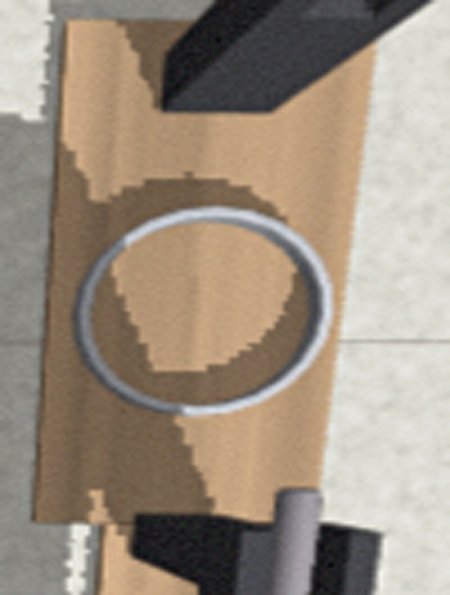

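Emit:
send_rows([
  {"wx": 0, "wy": -0.008, "wz": -0.012, "dx": -1, "dy": 3.5, "dz": 0, "fingers": 0},
  {"wx": 0, "wy": 0, "wz": 0, "dx": -1, "dy": 3.5, "dz": 0, "fingers": 0},
  {"wx": 0, "wy": 0, "wz": 0, "dx": -1, "dy": 3.5, "dz": -1, "fingers": 0},
  {"wx": 0, "wy": 0, "wz": 0, "dx": -1, "dy": 3.5, "dz": -1, "fingers": 0},
  {"wx": 0, "wy": 0, "wz": 0, "dx": -1, "dy": 3.5, "dz": -1, "fingers": 0},
  {"wx": 0, "wy": 0, "wz": 0, "dx": 0, "dy": 2, "dz": 0, "fingers": 0},
  {"wx": 0, "wy": 0, "wz": 0, "dx": 0, "dy": 0, "dz": 0, "fingers": 0},
  {"wx": 0, "wy": 0, "wz": 0, "dx": 0, "dy": 0, "dz": 0, "fingers": 0},
  {"wx": 0, "wy": 0, "wz": 0, "dx": 0, "dy": 0, "dz": 0, "fingers": 0},
])

```text
t: 8.65
tool_pos: [0.4398, 0.1876, 0.3]
orientation: [2.261, 2.179, -0.018]
force: [0.5, -0.4, 0.7]
opening: 0.0931
```

```bash
python3 - <<'E'
from h import *
s=stat();print(fix(s))
im,c=grab("wrist","w7");
np.save("w7c.npy",c[1]);stat()
E
```

```text
t 8.65 pos [0.4398 0.1876 0.3   ] F [ 0.5 -0.4  0.7] open 0.0931
yaw(x-axis from +y, cw) 0.0367 tilt [-0.0072 -0.0088]
[ 0.0089 -0.0071  0.0197]
t 8.7 pos [0.4399 0.1872 0.3   ] F [0.4 1.  1.6] open 0.0929
yaw(x-axis from +y, cw) 0.0374 tilt [-0.0072 -0.009 ]
```

View pics/w7.png

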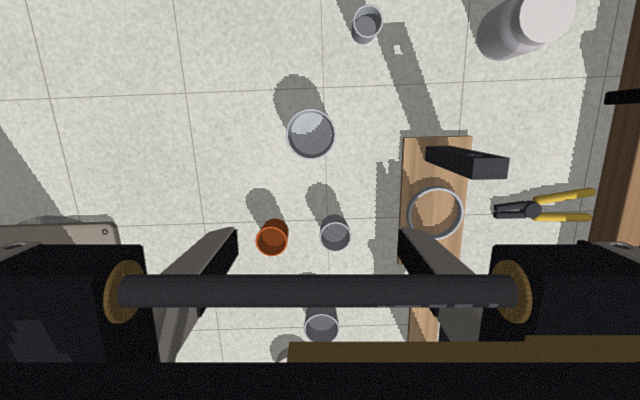

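```bash
python3 - <<'E'
from h import *
i=cv2.imread("pics/w7.png");o=np.zeros((600,800,3),np.uint8)
for k,(u,v) in enumerate([(310,134),(334,235),(368,24),(272,238)]):
    y=max(v-30,0);p=cv2.resize(i[y:y+60,u-40:u+40],(400,300),interpolation=cv2.INTER_CUBIC);o[300*(k//2):300*(k//2)+300,400*(k%2):400*(k%2)+400]=p
cv2.imwrite("pics/c7.png",o)
E
```

```text
(no output)
```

View pics/c7.png

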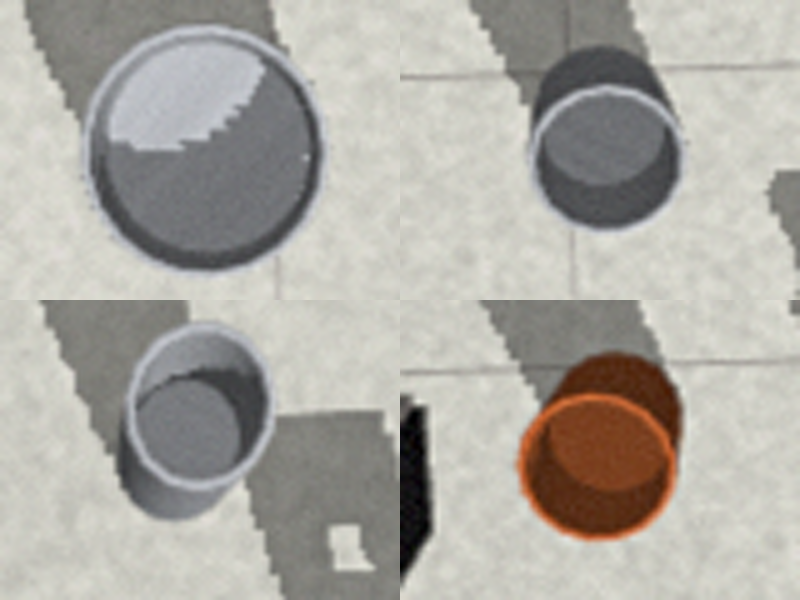

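```bash
python3 - <<'E'
from h import *
K=robot.camera_info("wrist")["intrinsics"];c=(K,np.load("w7c.npy"))
def m(n,u0,v0,l,r,t,b):
    f=lambda u,v:(u0-40+(u+.5)/5-.5,max(v0-30,0)+(v+.5)/5-.5)
    p=[onz(c,*f(l,(t+b)/2),.046),onz(c,*f(r,(t+b)/2),.046),onz(c,*f((l+r)/2,t),.046),onz(c,*f((l+r)/2,b),.046)]
    print(n,np.linalg.norm(p[0]-p[1]).round(4),np.linalg.norm(p[2]-p[3]).round(4),(sum(p)/4).round(4))
m("A",310,134,84,323,26,272);m("C",334,235,131,284,86,230);m("D",368,24,128,273,22,190);m("or",272,238,118,277,93,240)
E
```

```text
A 0.0643 0.0648 [0.4305 0.2387 0.046 ]
C 0.0449 0.0452 [0.4608 0.09   0.046 ]
D 0.0357 0.0371 [0.5067 0.3721 0.046 ]
or 0.047 0.0466 [0.3663 0.0857 0.046 ]
```

Emit:
send_rows([
  {"wx": 0.009, "wy": -0.007, "wz": 0.02, "dx": -0.5, "dy": 2.4, "dz": -2, "fingers": 0},
  {"wx": 0, "wy": 0, "wz": 0, "dx": -0.5, "dy": 2.4, "dz": -2.5, "fingers": 0},
  {"wx": 0, "wy": 0, "wz": 0, "dx": 0, "dy": 0, "dz": -2.5, "fingers": 0},
  {"wx": 0, "wy": 0, "wz": 0, "dx": 0, "dy": 0, "dz": -2.5, "fingers": 0},
  {"wx": 0, "wy": 0, "wz": 0, "dx": 0, "dy": 0, "dz": -2.5, "fingers": 0},
  {"wx": 0, "wy": 0, "wz": 0, "dx": 0, "dy": 0, "dz": -2, "fingers": 0},
  {"wx": 0, "wy": 0, "wz": 0, "dx": 0, "dy": 0, "dz": -1, "fingers": 0},
  {"wx": 0, "wy": 0, "wz": 0, "dx": 0, "dy": 0, "dz": 0, "fingers": 0},
  {"wx": 0, "wy": 0, "wz": 0, "dx": 0, "dy": 0, "dz": 0, "fingers": 0},
])

```text
t: 9.45
tool_pos: [0.4379, 0.2245, 0.1482]
orientation: [2.256, 2.176, 0.009]
force: [-0.3, 0.2, -0.1]
opening: 0.0931
```

```bash
python3 - <<'E'
from h import *
s=stat();print(fix(s))
im,c=grab("wrist","w8");
np.save("w8c.npy",c[1]);print(proj(c,[.4305,.236,.046]))
E
```

```text
t 9.45 pos [0.4379 0.2245 0.1482] F [-0.3  0.2 -0.1] open 0.0931
yaw(x-axis from +y, cw) 0.036 tilt [ 0.009  -0.0008]
[0.0007 0.009  0.019 ]
[307.51429052 187.74309721]
```

View pics/w8.png

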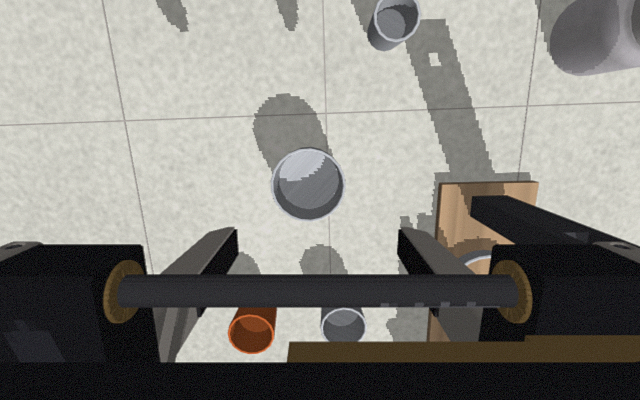

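Emit:
send_rows([
  {"wx": 0, "wy": 0.009, "wz": 0.019, "dx": -0.8, "dy": 1.3, "dz": 0, "fingers": 0},
  {"wx": 0, "wy": 0, "wz": 0, "dx": 0, "dy": 0, "dz": -2, "fingers": 0},
  {"wx": 0, "wy": 0, "wz": 0, "dx": 0, "dy": 0, "dz": -2, "fingers": 0},
  {"wx": 0, "wy": 0, "wz": 0, "dx": 0, "dy": 0, "dz": -2, "fingers": 0},
  {"wx": 0, "wy": 0, "wz": 0, "dx": 0, "dy": 0, "dz": -1, "fingers": 0},
  {"wx": 0, "wy": 0, "wz": 0, "dx": 0, "dy": 0, "dz": 0, "fingers": 0},
  {"wx": 0, "wy": 0, "wz": 0, "dx": 0, "dy": 0, "dz": 0, "fingers": 0},
])

```text
t: 10.08
tool_pos: [0.4397, 0.2397, 0.0902]
orientation: [2.237, 2.194, 0.03]
force: [0.4, 0.4, 0.2]
opening: 0.0927
```

```bash
python3 - <<'E'
from h import *
s=stat();print(fix(s))
im,c=grab("wrist","w9");print(proj(c,[.4305,.238,.046]))
E
```

```text
t 10.08 pos [0.4397 0.2397 0.0902] F [0.4 0.4 0.2] open 0.0927
yaw(x-axis from +y, cw) 0.0194 tilt [0.0197 0.0072]
[-0.0072  0.0197  0.0025]
[303.21858418 222.86405628]
```

View pics/w9.png

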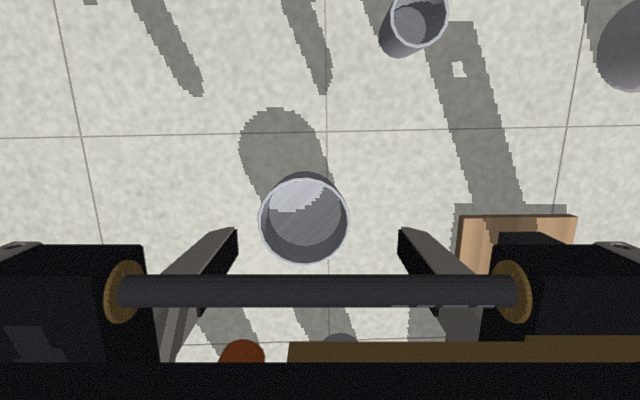

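Emit:
send_rows([
  {"wx": -0.007, "wy": 0.02, "wz": 0, "dx": -0.9, "dy": 0, "dz": 0, "fingers": 0},
  {"wx": 0, "wy": 0, "wz": 0, "dx": 0, "dy": 0, "dz": 0, "fingers": 0},
  {"wx": 0, "wy": 0, "wz": 0, "dx": 0, "dy": 0, "dz": -1, "fingers": 0},
  {"wx": 0, "wy": 0, "wz": 0, "dx": 0, "dy": 0, "dz": -1.5, "fingers": 0},
  {"wx": 0, "wy": 0, "wz": 0, "dx": 0, "dy": 0, "dz": 0, "fingers": 0},
])

```text
t: 10.55
tool_pos: [0.4338, 0.2414, 0.0701]
orientation: [2.241, 2.198, 0.011]
force: [-0.1, -1.1, -0.4]
opening: 0.0929
```

```bash
python3 - <<'E'
from h import *
s=stat();print(fix(s))
E
```

```text
t 10.55 pos [0.4338 0.2414 0.0701] F [-0.1 -1.1 -0.4] open 0.0929
yaw(x-axis from +y, cw) 0.0196 tilt [0.0067 0.0034]
[-0.0034  0.0067  0.0026]
```

Emit:
send_rows([
  {"wx": 0, "wy": 0.007, "wz": 0, "dx": -0.4, "dy": -0.1, "dz": -1.2, "fingers": 0},
  {"wx": 0, "wy": 0, "wz": 0, "dx": 0, "dy": 0, "dz": -1.2, "fingers": 0},
  {"wx": 0, "wy": 0, "wz": 0, "dx": 0, "dy": 0, "dz": -1.2, "fingers": 0},
  {"wx": 0, "wy": 0, "wz": 0, "dx": 0, "dy": 0, "dz": -1, "fingers": 0},
  {"wx": 0, "wy": 0, "wz": 0, "dx": 0, "dy": 0, "dz": 0, "fingers": 0},
])

```text
t: 10.97
tool_pos: [0.4291, 0.2403, 0.0202]
orientation: [-2.241, -2.198, -0.003]
force: [-0.7, -0.6, 0.4]
opening: 0.0927
```

```bash
python3 - <<'E'
from h import *
s=stat();print(fix(s))
E
```

```text
t 10.97 pos [0.4291 0.2403 0.0202] F [-0.7 -0.6  0.4] open 0.0927
yaw(x-axis from +y, cw) 0.0195 tilt [-0.0005  0.0037]
[-0.0037 -0.0005  0.0025]
```

Emit:
send_rows([
  {"wx": -0.004, "wy": 0, "wz": 0, "dx": 0.1, "dy": 0, "dz": 0, "fingers": 255},
  {"wx": 0, "wy": 0, "wz": 0, "dx": 0, "dy": 0, "dz": 0, "fingers": 255},
  {"wx": 0, "wy": 0, "wz": 0, "dx": 0, "dy": 0, "dz": 0, "fingers": 255},
  {"wx": 0, "wy": 0, "wz": 0, "dx": 0, "dy": 0, "dz": 0, "fingers": 255},
  {"wx": 0, "wy": 0, "wz": 0, "dx": 0, "dy": 0, "dz": 0, "fingers": 255},
  {"wx": 0, "wy": 0, "wz": 0, "dx": 0, "dy": 0, "dz": 0, "fingers": 255},
  {"wx": 0, "wy": 0, "wz": 0, "dx": 0, "dy": 0, "dz": 0, "fingers": 255},
], newtons=20)

```text
t: 11.55
tool_pos: [0.4308, 0.2405, 0.0209]
orientation: [2.243, 2.199, -0.001]
force: [0.5, -0.8, -1.8]
opening: 0.0664
```

```bash
python3 - <<'E'
from h import *
s=stat();print(fix(s))
E
```

```text
t 11.55 pos [0.4308 0.2405 0.0209] F [ 0.5 -0.8 -1.8] open 0.0664
yaw(x-axis from +y, cw) 0.0195 tilt [-0.0001 -0.0006]
[ 0.0006 -0.0001  0.0025]
```

Emit:
send_rows([
  {"wx": 0, "wy": 0, "wz": 0, "dx": 0, "dy": 0, "dz": 2, "fingers": 255},
  {"wx": 0, "wy": 0, "wz": 0, "dx": 0, "dy": 0, "dz": 2.5, "fingers": 255},
  {"wx": 0, "wy": 0, "wz": 0, "dx": 0, "dy": 0, "dz": 2.5, "fingers": 255},
  {"wx": 0, "wy": 0, "wz": 0, "dx": 0, "dy": -2, "dz": 2.5, "fingers": 255},
  {"wx": 0, "wy": 0, "wz": 0, "dx": 1, "dy": -2.5, "dz": 1.5, "fingers": 255},
  {"wx": 0, "wy": 0, "wz": 0, "dx": 1.5, "dy": -2.5, "dz": 0, "fingers": 255},
  {"wx": 0, "wy": 0, "wz": 0, "dx": 1.5, "dy": -2.5, "dz": 0, "fingers": 255},
  {"wx": 0, "wy": 0, "wz": 0, "dx": 1.5, "dy": -2.5, "dz": 0, "fingers": 255},
  {"wx": 0, "wy": 0, "wz": 0, "dx": 1, "dy": -1, "dz": 0, "fingers": 255},
  {"wx": 0, "wy": 0, "wz": 0, "dx": 0, "dy": 0, "dz": 0, "fingers": 255},
  {"wx": 0, "wy": 0, "wz": 0, "dx": 0, "dy": 0, "dz": 0, "fingers": 255},
])

```text
t: 12.47
tool_pos: [0.496, 0.104, 0.1381]
orientation: [2.237, 2.201, 0.001]
force: [-1.0, 0.2, -1.8]
opening: 0.0667
```

```bash
python3 - <<'E'
from h import *
s=stat();print(fix(s))
im,c=grab("wrist","w10");np.save("w10c.npy",c[1]);print(proj(c,[.613,.111,.024]))
E
```

```text
t 12.47 pos [0.496  0.104  0.1381] F [-1.   0.2 -1.8] open 0.0667
yaw(x-axis from +y, cw) 0.0164 tilt [ 0.0027 -0.0019]
[ 0.0019  0.0027 -0.0006]
[441.28191338 187.40991922]
```

View pics/w10.png

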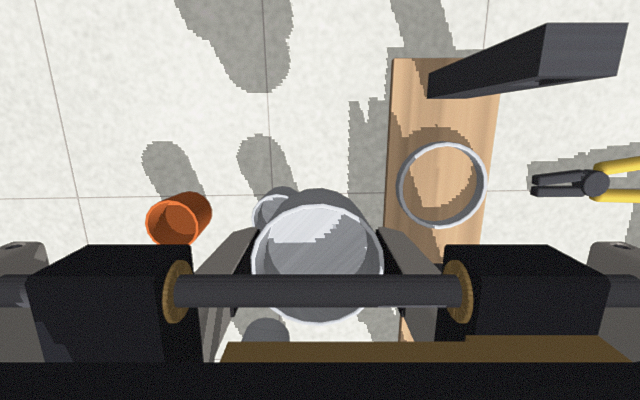

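Emit:
send_rows([
  {"wx": 0, "wy": 0, "wz": 0, "dx": 2, "dy": 0.5, "dz": 0, "fingers": 255},
  {"wx": 0, "wy": 0, "wz": 0, "dx": 2, "dy": 0.5, "dz": 0, "fingers": 255},
  {"wx": 0, "wy": 0, "wz": 0, "dx": 2, "dy": 0, "dz": 0, "fingers": 255},
  {"wx": 0, "wy": 0, "wz": 0, "dx": 2, "dy": 0, "dz": 0, "fingers": 255},
  {"wx": 0, "wy": 0, "wz": 0, "dx": 2, "dy": 0, "dz": 0, "fingers": 255},
  {"wx": 0, "wy": 0, "wz": 0, "dx": 1.8, "dy": 0, "dz": 0, "fingers": 255},
  {"wx": 0, "wy": 0, "wz": 0, "dx": 0, "dy": 0, "dz": 0, "fingers": 255},
  {"wx": 0, "wy": 0, "wz": 0, "dx": 0, "dy": 0, "dz": 0, "fingers": 255},
])

```text
t: 13.18
tool_pos: [0.6111, 0.1246, 0.1348]
orientation: [-2.226, -2.212, 0.006]
force: [-0.5, -0.2, -1.5]
opening: 0.0663
```

```bash
python3 - <<'E'
from h import *
s=stat();print(fix(s))
im,c=grab("wrist","w11");np.save("w11c.npy",c[1])
print(proj(c,[.614,.1135,.024]),proj(c,s["tool_pos"]+[0,0,.025]))
E
```

```text
t 13.18 pos [0.6111 0.1246 0.1348] F [-0.5 -0.2 -1.5] open 0.0663
yaw(x-axis from +y, cw) 0.0063 tilt [-0.0052 -0.0003]
[ 0.0003 -0.0052 -0.0107]
[320.85686238 208.9901474 ] [316.71003715 262.9398213 ]
```

View pics/w11.png

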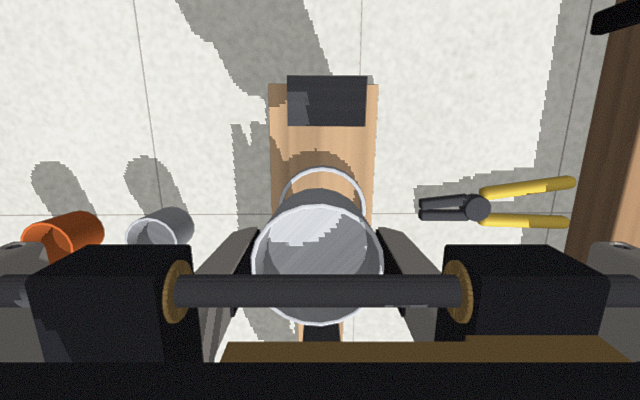

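Emit:
send_rows([
  {"wx": 0, "wy": -0.005, "wz": -0.011, "dx": 0.3, "dy": -1.1, "dz": 0, "fingers": 255},
  {"wx": 0, "wy": 0, "wz": 0, "dx": 0, "dy": 0, "dz": -1.5, "fingers": 255},
  {"wx": 0, "wy": 0, "wz": 0, "dx": 0, "dy": 0, "dz": -2, "fingers": 255},
  {"wx": 0, "wy": 0, "wz": 0, "dx": 0, "dy": 0, "dz": -1.5, "fingers": 255},
  {"wx": 0, "wy": 0, "wz": 0, "dx": 0, "dy": 0, "dz": -1, "fingers": 255},
  {"wx": 0, "wy": 0, "wz": 0, "dx": 0, "dy": 0, "dz": 0, "fingers": 255},
  {"wx": 0, "wy": 0, "wz": 0, "dx": 0, "dy": 0, "dz": 0, "fingers": 255},
])

```text
t: 13.82
tool_pos: [0.6101, 0.1123, 0.0749]
orientation: [2.239, 2.201, 0.002]
force: [0.3, 1.4, -0.5]
opening: 0.0666
```

```bash
python3 - <<'E'
from h import *
s=stat();print(fix(s))
im,c=grab("wrist","w12");np.save("w12c.npy",c[1]);grab("side","s12")
print(proj(c,[.614,.1135,.024]),proj(c,s["tool_pos"]+[0,0,.025]))
E
```

```text
t 13.82 pos [0.6101 0.1123 0.0749] F [ 0.3  1.4 -0.5] open 0.0666
yaw(x-axis from +y, cw) 0.0173 tilt [ 0.0024 -0.0008]
[0.0008 0.0024 0.0003]
[322.23423871 215.42722489] [317.12273974 262.96624617]
```

View pics/w12.png

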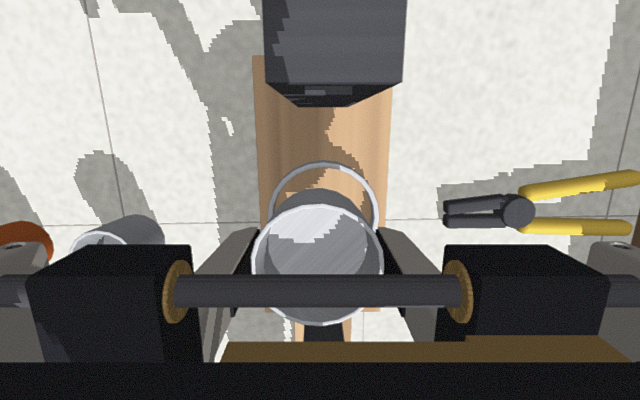

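View pics/s12.png

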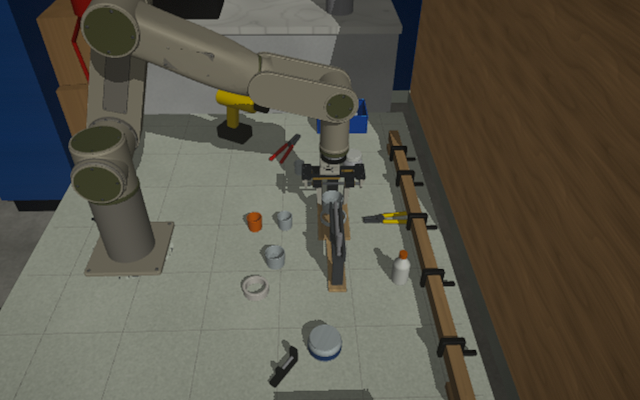

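```bash
python3 - <<'E'
from h import *
c=(robot.camera_info("wrist")["intrinsics"],np.load("w12c.npy"))
for d in (-.042,.042): print(proj(c,[.614+d,.1135,.024]),proj(c,[.614,.1135+d,.024]))
E
```

```text
[265.73419889 216.32557437] [322.87995596 267.08769965]
[378.77135791 214.52828584] [321.52683705 158.83170149]
```

Emit:
send_rows([
  {"wx": 0, "wy": 0.002, "wz": 0, "dx": 0.5, "dy": 0, "dz": 0, "fingers": 255},
  {"wx": 0, "wy": 0, "wz": 0, "dx": 0, "dy": 0, "dz": -1, "fingers": 255},
  {"wx": 0, "wy": 0, "wz": 0, "dx": 0, "dy": 0, "dz": -1, "fingers": 255},
  {"wx": 0, "wy": 0, "wz": 0, "dx": 0, "dy": 0, "dz": 0, "fingers": 255},
])

```text
t: 14.25
tool_pos: [0.6191, 0.1127, 0.0581]
orientation: [2.236, 2.198, 0.009]
force: [-0.1, -0.1, -2.2]
opening: 0.0664
```

```bash
python3 - <<'E'
from h import *
s=stat();print(fix(s))
E
```

```text
t 14.25 pos [0.6191 0.1127 0.0581] F [-0.1 -0.1 -2.2] open 0.0664
yaw(x-axis from +y, cw) 0.0172 tilt [ 0.0082 -0.0001]
[0.0001 0.0082 0.0002]
```

Emit:
send_rows([
  {"wx": 0, "wy": 0.008, "wz": 0, "dx": -0.25, "dy": 0, "dz": 0, "fingers": 255},
  {"wx": 0, "wy": 0, "wz": 0, "dx": 0, "dy": 0, "dz": -0.8, "fingers": 255},
  {"wx": 0, "wy": 0, "wz": 0, "dx": 0, "dy": 0, "dz": -0.8, "fingers": 255},
  {"wx": 0, "wy": 0, "wz": 0, "dx": 0, "dy": 0, "dz": -0.5, "fingers": 255},
  {"wx": 0, "wy": 0, "wz": 0, "dx": 0, "dy": 0, "dz": 0, "fingers": 255},
])

```text
t: 14.67
tool_pos: [0.6157, 0.1127, 0.0338]
orientation: [-2.239, -2.201, 0.003]
force: [-0.9, 0.1, -1.6]
opening: 0.0664
```

```bash
python3 - <<'E'
from h import *
s=stat();print(fix(s))
E
```

```text
t 14.67 pos [0.6157 0.1127 0.0338] F [-0.9  0.1 -1.6] open 0.0664
yaw(x-axis from +y, cw) 0.0171 tilt [-0.0022 -0.0002]
[ 0.0002 -0.0022  0.0001]
```

Emit:
send_rows([
  {"wx": 0, "wy": -0.002, "wz": 0, "dx": 0, "dy": 0, "dz": -0.25, "fingers": 255},
  {"wx": 0, "wy": 0, "wz": 0, "dx": 0, "dy": 0, "dz": 0, "fingers": 255},
  {"wx": 0, "wy": 0, "wz": 0, "dx": 0, "dy": 0, "dz": 0, "fingers": 0},
  {"wx": 0, "wy": 0, "wz": 0, "dx": 0, "dy": 0, "dz": 0, "fingers": 0},
  {"wx": 0, "wy": 0, "wz": 0, "dx": 0, "dy": 0, "dz": 0, "fingers": 0},
  {"wx": 0, "wy": 0, "wz": 0, "dx": 0, "dy": 0, "dz": 0, "fingers": 0},
  {"wx": 0, "wy": 0, "wz": 0, "dx": 0, "dy": 0, "dz": 0, "fingers": 0},
  {"wx": 0, "wy": 0, "wz": 0, "dx": 0, "dy": 0, "dz": 0, "fingers": 0},
  {"wx": 0, "wy": 0, "wz": 0, "dx": 0, "dy": 0, "dz": 2, "fingers": 0},
  {"wx": 0, "wy": 0, "wz": 0, "dx": 0, "dy": 0, "dz": 2, "fingers": 0},
  {"wx": 0, "wy": 0, "wz": 0, "dx": 0, "dy": 0, "dz": 2, "fingers": 0},
  {"wx": 0, "wy": 0, "wz": 0, "dx": 0, "dy": 0, "dz": 2.5, "fingers": 0},
  {"wx": 0, "wy": 0, "wz": 0, "dx": 0, "dy": 0, "dz": 2.5, "fingers": 0},
  {"wx": 0, "wy": 0, "wz": 0, "dx": -1.5, "dy": 0, "dz": 2, "fingers": 0},
  {"wx": 0, "wy": 0, "wz": 0, "dx": -2.5, "dy": 0, "dz": 1, "fingers": 0},
  {"wx": 0, "wy": 0, "wz": 0, "dx": -3, "dy": 0, "dz": 0, "fingers": 0},
  {"wx": 0, "wy": 0, "wz": 0, "dx": -3, "dy": 0, "dz": 0, "fingers": 0},
  {"wx": 0, "wy": 0, "wz": 0, "dx": 0, "dy": 0, "dz": 0, "fingers": 0},
  {"wx": 0, "wy": 0, "wz": 0, "dx": 0, "dy": 0, "dz": 0, "fingers": 0},
])

```text
t: 16.25
tool_pos: [0.5116, 0.1123, 0.1793]
orientation: [2.239, 2.2, 0.005]
force: [0.5, -0.1, 0.4]
opening: 0.093
```

```bash
python3 - <<'E'
from h import *
s=stat();print(fix(s))
im,c=grab("wrist","w13");np.save("w13c.npy",c[1]);grab("side","s13")
print(proj(c,[.615,.112,.056]))
E
```

```text
t 16.25 pos [0.5116 0.1123 0.1793] F [ 0.5 -0.1  0.4] open 0.093
yaw(x-axis from +y, cw) 0.0178 tilt [0.004  0.0003]
[-0.0003  0.004   0.0008]
[422.79081077 193.06027699]
```

View pics/w13.png

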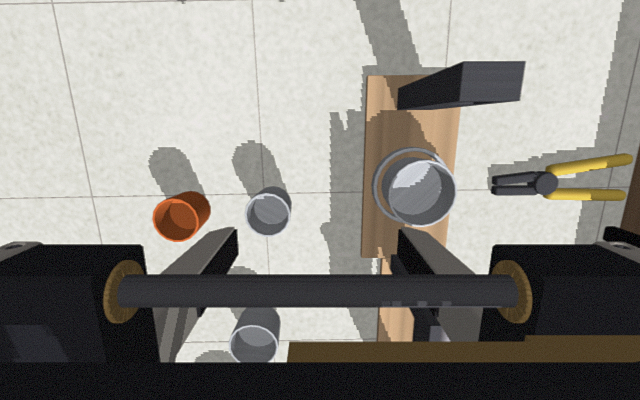

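View pics/s13.png

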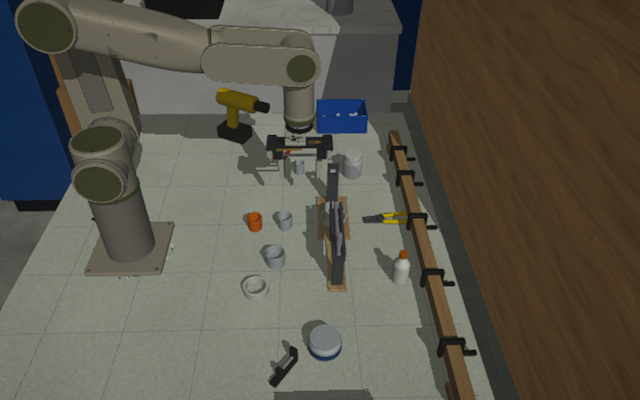

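Emit:
send_rows([
  {"wx": 0, "wy": 0.004, "wz": 0, "dx": -1, "dy": -2.5, "dz": 0, "fingers": 0},
  {"wx": 0, "wy": 0, "wz": 0, "dx": -1.2, "dy": -2.8, "dz": 0, "fingers": 0},
  {"wx": 0, "wy": 0, "wz": 0, "dx": -1.2, "dy": -2.8, "dz": 0, "fingers": 0},
  {"wx": 0, "wy": 0, "wz": 0, "dx": -1.2, "dy": -2.8, "dz": 0, "fingers": 0},
  {"wx": 0, "wy": 0, "wz": 0, "dx": -1.2, "dy": -2.8, "dz": -1, "fingers": 0},
  {"wx": 0, "wy": 0, "wz": 0, "dx": -1.2, "dy": -2.8, "dz": -1, "fingers": 0},
  {"wx": 0, "wy": 0, "wz": 0, "dx": -0.5, "dy": -2, "dz": -1, "fingers": 0},
  {"wx": 0, "wy": 0, "wz": 0, "dx": 0, "dy": 0, "dz": 0, "fingers": 0},
  {"wx": 0, "wy": 0, "wz": 0, "dx": 0, "dy": 0, "dz": 0, "fingers": 0},
])

```text
t: 17.1
tool_pos: [0.4424, -0.0814, 0.1503]
orientation: [2.237, 2.201, 0.005]
force: [0.2, 0.6, 0.3]
opening: 0.093
```

```bash
python3 - <<'E'
from h import *
s=stat();print(fix(s))
im,c=grab("wrist","w14");np.save("w14c.npy",c[1])
print(proj(c,[.433,-.0725,.046]))
E
```

```text
t 17.1 pos [ 0.4424 -0.0814  0.1503] F [0.2 0.6 0.3] open 0.093
yaw(x-axis from +y, cw) 0.0166 tilt [ 0.0045 -0.0004]
[ 0.0004  0.0045 -0.0004]
[306.16418334 189.95821138]
```

View pics/w14.png

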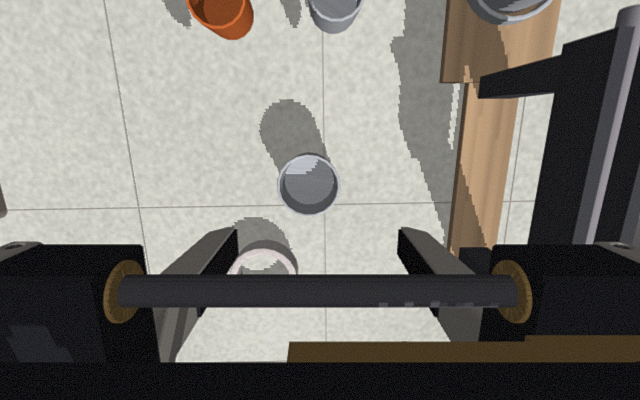

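```bash
python3 - <<'E'
from h import *
c=(robot.camera_info("wrist")["intrinsics"],np.load("w14c.npy"))
print(onz(c,309,184.5,.046)); c=(c[0],np.load("w8c.npy"));print(onz(c,307.5,184,.046))
E
```

```text
[ 0.43568148 -0.06749579  0.046     ]
[0.43063264 0.2394228  0.046     ]
```

Emit:
send_rows([
  {"wx": 0, "wy": 0.004, "wz": 0, "dx": -0.5, "dy": 1.2, "dz": 0, "fingers": 0},
  {"wx": 0, "wy": 0, "wz": 0, "dx": 0, "dy": 0, "dz": -2, "fingers": 0},
  {"wx": 0, "wy": 0, "wz": 0, "dx": 0, "dy": 0, "dz": -2, "fingers": 0},
  {"wx": 0, "wy": 0, "wz": 0, "dx": 0, "dy": 0, "dz": -2, "fingers": 0},
  {"wx": 0, "wy": 0, "wz": 0, "dx": 0, "dy": 0, "dz": -1, "fingers": 0},
  {"wx": 0, "wy": 0, "wz": 0, "dx": 0, "dy": 0, "dz": 0, "fingers": 0},
  {"wx": 0, "wy": 0, "wz": 0, "dx": 0, "dy": 0, "dz": 0, "fingers": 0},
])

```text
t: 17.73
tool_pos: [0.4423, -0.0603, 0.0826]
orientation: [2.229, 2.209, 0.007]
force: [-0.1, 0.2, 0.6]
opening: 0.0929
```

```bash
python3 - <<'E'
from h import *
s=stat();print(fix(s))
E
```

```text
t 17.73 pos [ 0.4423 -0.0603  0.0826] F [-0.1  0.2  0.6] open 0.0929
yaw(x-axis from +y, cw) 0.0092 tilt [0.0055 0.0007]
[-0.0007  0.0055 -0.0078]
```

Emit:
send_rows([
  {"wx": 0, "wy": 0.005, "wz": -0.008, "dx": -0.6, "dy": -0.5, "dz": 0, "fingers": 0},
  {"wx": 0, "wy": 0, "wz": 0, "dx": 0, "dy": 0, "dz": 0, "fingers": 0},
  {"wx": 0, "wy": 0, "wz": 0, "dx": 0, "dy": 0, "dz": -1, "fingers": 0},
  {"wx": 0, "wy": 0, "wz": 0, "dx": 0, "dy": 0, "dz": -1, "fingers": 0},
  {"wx": 0, "wy": 0, "wz": 0, "dx": 0, "dy": 0, "dz": 0, "fingers": 0},
])

```text
t: 18.15
tool_pos: [0.4391, -0.0655, 0.0658]
orientation: [2.236, 2.199, 0.007]
force: [-1.1, -0.8, -0.7]
opening: 0.0929
```

```bash
python3 - <<'E'
from h import *
s=stat();print(fix(s))
E
```

```text
t 18.15 pos [ 0.4391 -0.0655  0.0658] F [-1.1 -0.8 -0.7] open 0.0929
yaw(x-axis from +y, cw) 0.0168 tilt [ 0.0069 -0.001 ]
[ 0.001   0.0069 -0.0002]
```

Emit:
send_rows([
  {"wx": 0, "wy": 0.007, "wz": 0, "dx": -0.3, "dy": -0.1, "dz": -1, "fingers": 0},
  {"wx": 0, "wy": 0, "wz": 0, "dx": 0, "dy": 0, "dz": -1, "fingers": 0},
  {"wx": 0, "wy": 0, "wz": 0, "dx": 0, "dy": 0, "dz": -1, "fingers": 0},
  {"wx": 0, "wy": 0, "wz": 0, "dx": 0, "dy": 0, "dz": 0, "fingers": 0},
  {"wx": 0, "wy": 0, "wz": 0, "dx": 0, "dy": 0, "dz": 0, "fingers": 0},
])

```text
t: 18.57
tool_pos: [0.4347, -0.0668, 0.0313]
orientation: [-2.24, -2.2, 0.004]
force: [0.3, -0.1, -1.1]
opening: 0.0928
```

```bash
python3 - <<'E'
from h import *
s=stat();print(fix(s))
E
```

```text
t 18.57 pos [ 0.4347 -0.0668  0.0313] F [ 0.3 -0.1 -1.1] open 0.0928
yaw(x-axis from +y, cw) 0.0179 tilt [-0.0027 -0.0005]
[ 0.0005 -0.0027  0.0009]
```

Up 2 mm, close.

Emit:
send_rows([
  {"wx": 0, "wy": -0.002, "wz": 0, "dx": 0.05, "dy": 0, "dz": 0.2, "fingers": 255},
  {"wx": 0, "wy": 0, "wz": 0, "dx": 0, "dy": 0, "dz": 0, "fingers": 255},
  {"wx": 0, "wy": 0, "wz": 0, "dx": 0, "dy": 0, "dz": 0, "fingers": 255},
  {"wx": 0, "wy": 0, "wz": 0, "dx": 0, "dy": 0, "dz": 0, "fingers": 255},
  {"wx": 0, "wy": 0, "wz": 0, "dx": 0, "dy": 0, "dz": 0, "fingers": 255},
  {"wx": 0, "wy": 0, "wz": 0, "dx": 0, "dy": 0, "dz": 0, "fingers": 255},
  {"wx": 0, "wy": 0, "wz": 0, "dx": 0, "dy": 0, "dz": 0, "fingers": 255},
  {"wx": 0, "wy": 0, "wz": 0, "dx": 0, "dy": 0, "dz": 0, "fingers": 255},
  {"wx": 0, "wy": 0, "wz": 0, "dx": 0, "dy": 0, "dz": 0, "fingers": 255},
])

```text
t: 19.32
tool_pos: [0.4359, -0.0668, 0.0344]
orientation: [2.24, 2.201, -0.0]
force: [0.1, -0.3, -0.9]
opening: 0.0573
```

```bash
python3 - <<'E'
from h import *
s=stat();print(fix(s))
E
```

```text
t 19.32 pos [ 0.4359 -0.0668  0.0344] F [ 0.1 -0.3 -0.9] open 0.0573
yaw(x-axis from +y, cw) 0.0177 tilt [ 0.0005 -0.0007]
[0.0007 0.0005 0.0008]
```

Emit:
send_rows([
  {"wx": 0, "wy": 0, "wz": 0, "dx": 0, "dy": 0, "dz": 2, "fingers": 255},
  {"wx": 0, "wy": 0, "wz": 0, "dx": 0, "dy": 0, "dz": 2.5, "fingers": 255},
  {"wx": 0, "wy": 0, "wz": 0, "dx": 0, "dy": 0, "dz": 2.5, "fingers": 255},
  {"wx": 0, "wy": 0, "wz": 0, "dx": 0, "dy": 2, "dz": 2.5, "fingers": 255},
  {"wx": 0, "wy": 0, "wz": 0, "dx": 1, "dy": 2.5, "dz": 2, "fingers": 255},
  {"wx": 0, "wy": 0, "wz": 0, "dx": 1.3, "dy": 2.7, "dz": 0, "fingers": 255},
  {"wx": 0, "wy": 0, "wz": 0, "dx": 1.3, "dy": 2.7, "dz": 0, "fingers": 255},
  {"wx": 0, "wy": 0, "wz": 0, "dx": 1.3, "dy": 2.7, "dz": 0, "fingers": 255},
  {"wx": 0, "wy": 0, "wz": 0, "dx": 1.3, "dy": 2.7, "dz": 0, "fingers": 255},
  {"wx": 0, "wy": 0, "wz": 0, "dx": 1, "dy": 1.5, "dz": 0, "fingers": 255},
  {"wx": 0, "wy": 0, "wz": 0, "dx": 0, "dy": 0, "dz": 0, "fingers": 255},
  {"wx": 0, "wy": 0, "wz": 0, "dx": 0, "dy": 0, "dz": 0, "fingers": 255},
  {"wx": 0, "wy": 0, "wz": 0, "dx": 0, "dy": 0, "dz": 0, "fingers": 255},
])

```text
t: 20.4
tool_pos: [0.5069, 0.1102, 0.1539]
orientation: [-2.243, -2.197, -0.0]
force: [-1.0, 0.6, -2.0]
opening: 0.0571
```

```bash
python3 - <<'E'
from h import *
s=stat();print(fix(s))
im,c=grab("wrist","w15");np.save("w15c.npy",c[1])
print(proj(c,[.614,.1125,.056]),proj(c,s["tool_pos"]+[0,0,.012]))
E
```

```text
t 20.4 pos [0.5069 0.1102 0.1539] F [-1.   0.6 -2. ] open 0.0571
yaw(x-axis from +y, cw) 0.0205 tilt [-0.0015  0.0016]
[-0.0016 -0.0015  0.0035]
[437.58742971 196.53162272] [316.99991963 252.15294907]
```

View pics/w15.png

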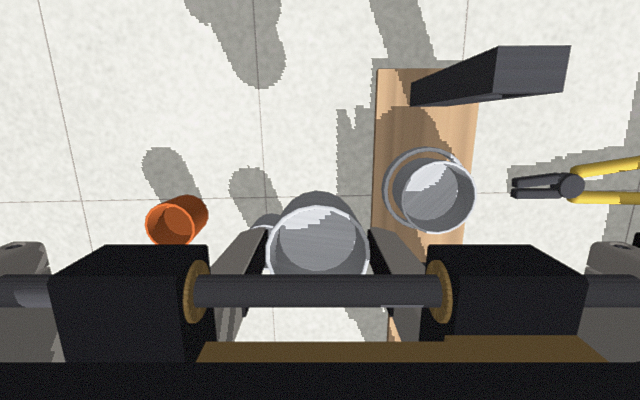

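Emit:
send_rows([
  {"wx": 0, "wy": 0, "wz": 0, "dx": 2, "dy": 0.05, "dz": 0, "fingers": 255},
  {"wx": 0, "wy": 0, "wz": 0, "dx": 2, "dy": 0, "dz": 0, "fingers": 255},
  {"wx": 0, "wy": 0, "wz": 0, "dx": 2, "dy": 0, "dz": 0, "fingers": 255},
  {"wx": 0, "wy": 0, "wz": 0, "dx": 2, "dy": 0, "dz": 0, "fingers": 255},
  {"wx": 0, "wy": 0, "wz": 0, "dx": 1.8, "dy": 0, "dz": 0, "fingers": 255},
  {"wx": 0, "wy": 0, "wz": 0, "dx": 0, "dy": 0, "dz": 0, "fingers": 255},
  {"wx": 0, "wy": 0, "wz": 0, "dx": 0, "dy": 0, "dz": -1.2, "fingers": 255},
  {"wx": 0, "wy": 0, "wz": 0, "dx": 0, "dy": 0, "dz": -1.5, "fingers": 255},
  {"wx": 0, "wy": 0, "wz": 0, "dx": 0, "dy": 0, "dz": 0, "fingers": 255},
  {"wx": 0, "wy": 0, "wz": 0, "dx": 0, "dy": 0, "dz": 0, "fingers": 255},
])

```text
t: 21.28
tool_pos: [0.6025, 0.0993, 0.1231]
orientation: [-2.254, -2.182, 0.009]
force: [0.3, 0.4, -0.6]
opening: 0.0573
```

```bash
python3 - <<'E'
from h import *
s=stat();print(fix(s))
im,c=grab("wrist","w16");np.save("w16c.npy",c[1])
for d in (-.034,.034): print(proj(c,[.613+d,.112,.056]),proj(c,[.613,.112+d,.056]))
E
```

```text
t 21.28 pos [0.6025 0.0993 0.1231] F [ 0.3  0.4 -0.6] open 0.0573
yaw(x-axis from +y, cw) 0.0322 tilt [-0.0073 -0.001 ]
[ 0.001  -0.0073  0.0152]
[287.39419814 196.14099496] [331.47268659 235.60245688]
[374.05646502 193.69752838] [329.73483517 151.2949625 ]
```

View pics/w16.png

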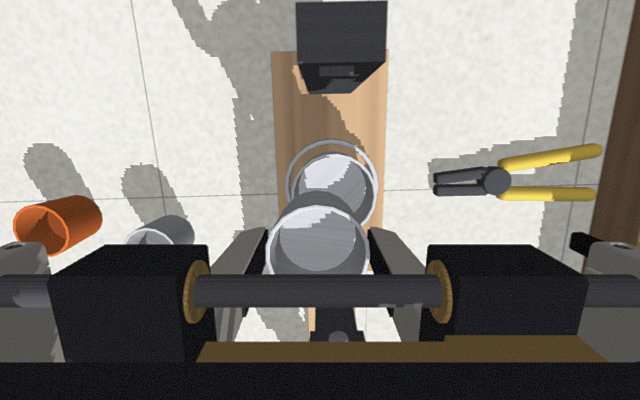

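Emit:
send_rows([
  {"wx": 0, "wy": -0.006, "wz": 0.012, "dx": 0.7, "dy": 0.9, "dz": 0, "fingers": 255},
  {"wx": 0, "wy": 0, "wz": 0, "dx": 0, "dy": 0, "dz": 0, "fingers": 255},
  {"wx": 0, "wy": 0, "wz": 0, "dx": 0, "dy": 0, "dz": 0, "fingers": 255},
  {"wx": 0, "wy": 0, "wz": 0, "dx": 0, "dy": 0, "dz": 0, "fingers": 255},
])

```text
t: 21.67
tool_pos: [0.6094, 0.1094, 0.1246]
orientation: [2.241, 2.2, -0.001]
force: [0.7, 0.6, -1.3]
opening: 0.0574
```

```bash
python3 - <<'E'
from h import *
s=stat();print(fix(s))
im,c=grab("wrist","w17");np.save("w17c.npy",c[1]);stat()
for d in (-.034,.034): print(proj(c,[.613+d,.112,.056]),proj(c,[.613,.112+d,.056]))
cv2.imwrite("pics/c17.png",cv2.resize(im[120:320,220:430],None,fx=3,fy=3,interpolation=cv2.INTER_CUBIC))
E
```

```text
t 21.67 pos [0.6094 0.1094 0.1246] F [ 0.7  0.6 -1.3] open 0.0574
yaw(x-axis from +y, cw) 0.0186 tilt [ 0.0002 -0.0008]
[0.0008 0.0002 0.0016]
t 21.72 pos [0.6094 0.1094 0.1247] F [ 1.2  0.3 -2.1] open 0.0576
yaw(x-axis from +y, cw) 0.0186 tilt [ 0.0003 -0.0008]
[279.0464406  207.81899316] [322.17796381 246.74641406]
[364.23382752 206.41183705] [321.01171078 164.66583645]
```

View pics/c17.png

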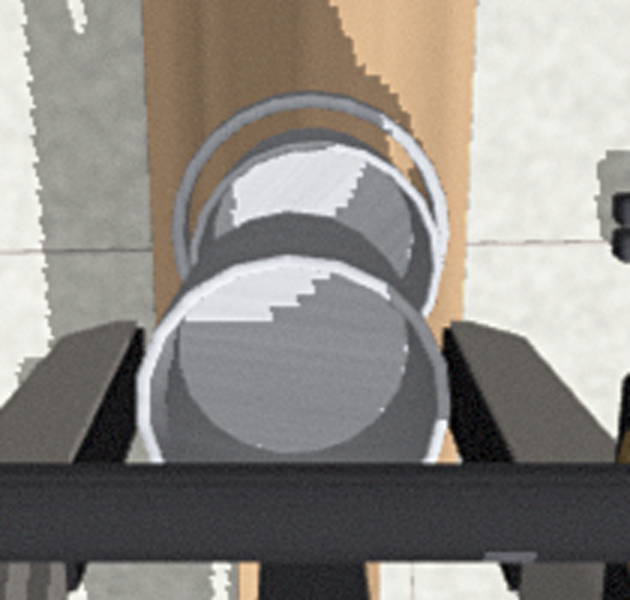

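Emit:
send_rows([
  {"wx": 0, "wy": 0, "wz": 0, "dx": 0.5, "dy": 0.15, "dz": 0, "fingers": 255},
  {"wx": 0, "wy": 0, "wz": 0, "dx": 0, "dy": 0, "dz": 0, "fingers": 255},
  {"wx": 0, "wy": 0, "wz": 0, "dx": 0, "dy": 0, "dz": -0.8, "fingers": 255},
  {"wx": 0, "wy": 0, "wz": 0, "dx": 0, "dy": 0, "dz": -0.8, "fingers": 255},
  {"wx": 0, "wy": 0, "wz": 0, "dx": 0, "dy": 0, "dz": 0, "fingers": 255},
  {"wx": 0, "wy": 0, "wz": 0, "dx": 0, "dy": 0, "dz": 0, "fingers": 255},
])

```text
t: 22.22
tool_pos: [0.6155, 0.1112, 0.1077]
orientation: [2.24, 2.2, 0.001]
force: [0.3, -0.5, -1.8]
opening: 0.057
```

```bash
python3 - <<'E'
from h import *
s=stat();print(fix(s))
im,c=grab("wrist","w18");
for d in (-.034,.034): print(proj(c,[.616+d,.112,.056]),proj(c,[.616,.112+d,.056]))
cv2.imwrite("pics/c18.png",cv2.resize(im[120:320,220:430],None,fx=3,fy=3,interpolation=cv2.INTER_CUBIC))
E
```

```text
t 22.22 pos [0.6155 0.1112 0.1077] F [ 0.3 -0.5 -1.8] open 0.057
yaw(x-axis from +y, cw) 0.0184 tilt [ 0.0018 -0.0008]
[0.0008 0.0018 0.0014]
[272.05054139 216.39087354] [318.33175713 257.62674919]
[363.17839332 214.86836482] [316.80524832 170.42881258]
```

View pics/c18.png

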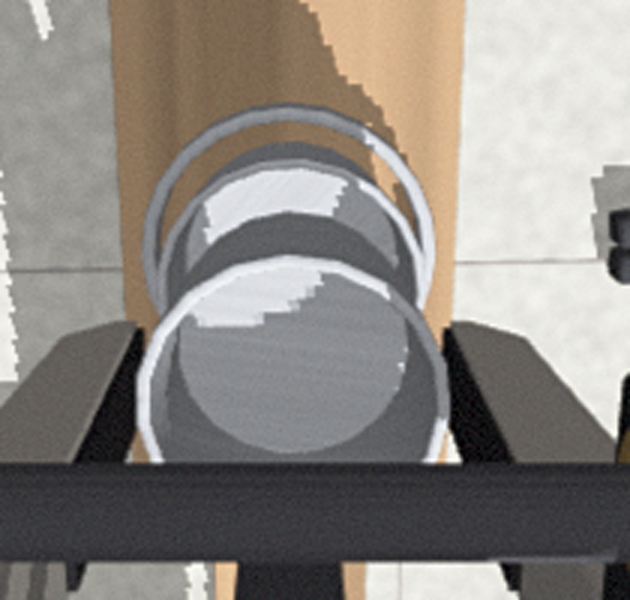

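Emit:
send_rows([
  {"wx": 0, "wy": 0.002, "wz": 0, "dx": 0, "dy": 0, "dz": -0.8, "fingers": 255},
  {"wx": 0, "wy": 0, "wz": 0, "dx": 0, "dy": 0, "dz": -0.8, "fingers": 255},
  {"wx": 0, "wy": 0, "wz": 0, "dx": 0, "dy": 0, "dz": -0.8, "fingers": 255},
  {"wx": 0, "wy": 0, "wz": 0, "dx": 0, "dy": 0, "dz": -0.8, "fingers": 255},
  {"wx": 0, "wy": 0, "wz": 0, "dx": 0, "dy": 0, "dz": 0, "fingers": 255},
])

```text
t: 22.68
tool_pos: [0.6148, 0.111, 0.0718]
orientation: [-2.242, -2.2, 0.003]
force: [-0.2, -0.8, -2.4]
opening: 0.0572
```

```bash
python3 - <<'E'
from h import *
s=stat();print(fix(s))
E
```

```text
t 22.68 pos [0.6148 0.111  0.0718] F [-0.2 -0.8 -2.4] open 0.0572
yaw(x-axis from +y, cw) 0.0186 tilt [-0.0015 -0.0009]
[ 0.0009 -0.0015  0.0016]
```

Emit:
send_rows([
  {"wx": 0, "wy": 0, "wz": 0, "dx": 0, "dy": 0, "dz": -0.5, "fingers": 255},
  {"wx": 0, "wy": 0, "wz": 0, "dx": 0, "dy": 0, "dz": -0.4, "fingers": 255},
  {"wx": 0, "wy": 0, "wz": 0, "dx": 0, "dy": 0, "dz": 0, "fingers": 255},
  {"wx": 0, "wy": 0, "wz": 0, "dx": 0, "dy": 0, "dz": 0, "fingers": 255},
])

```text
t: 23.02
tool_pos: [0.6144, 0.111, 0.0608]
orientation: [-2.241, -2.2, 0.004]
force: [0.6, -0.4, -1.2]
opening: 0.0571
```

Emit:
send_rows([
  {"wx": 0, "wy": 0, "wz": 0, "dx": 0, "dy": 0, "dz": 0, "fingers": 0},
  {"wx": 0, "wy": 0, "wz": 0, "dx": 0, "dy": 0, "dz": 0, "fingers": 0},
  {"wx": 0, "wy": 0, "wz": 0, "dx": 0, "dy": 0, "dz": 0, "fingers": 0},
  {"wx": 0, "wy": 0, "wz": 0, "dx": 0, "dy": 0, "dz": 0, "fingers": 0},
  {"wx": 0, "wy": 0, "wz": 0, "dx": 0, "dy": 0, "dz": 0, "fingers": 0},
  {"wx": 0, "wy": 0, "wz": 0, "dx": 0, "dy": 0, "dz": 2, "fingers": 0},
  {"wx": 0, "wy": 0, "wz": 0, "dx": 0, "dy": 0, "dz": 2, "fingers": 0},
  {"wx": 0, "wy": 0, "wz": 0, "dx": 0, "dy": 0, "dz": 2, "fingers": 50},
  {"wx": 0, "wy": 0, "wz": 0, "dx": -1, "dy": 0, "dz": 2.5, "fingers": 50},
  {"wx": 0, "wy": 0, "wz": 0, "dx": -2.5, "dy": 0, "dz": 1, "fingers": 50},
  {"wx": 0, "wy": 0, "wz": 0, "dx": -2.5, "dy": -0.8, "dz": 0, "fingers": 50},
  {"wx": 0, "wy": 0, "wz": 0, "dx": -2.5, "dy": -1, "dz": 0, "fingers": 50},
  {"wx": 0, "wy": 0, "wz": 0, "dx": -2.5, "dy": -1, "dz": 0, "fingers": 50},
  {"wx": 0, "wy": 0, "wz": 0, "dx": -2, "dy": -0.8, "dz": 0, "fingers": 50},
  {"wx": 0, "wy": 0, "wz": 0, "dx": 0, "dy": 0, "dz": 0, "fingers": 50},
  {"wx": 0, "wy": 0, "wz": 0, "dx": 0, "dy": 0, "dz": 0, "fingers": 50},
  {"wx": 0, "wy": 0, "wz": 0, "dx": 0, "dy": 0, "dz": 0, "fingers": 50},
])

```text
t: 24.43
tool_pos: [0.4821, 0.074, 0.1654]
orientation: [2.237, 2.196, 0.009]
force: [-0.2, 0.3, 0.1]
opening: 0.0748
```

```bash
python3 - <<'E'
from h import *
s=stat();print(fix(s))
im,c=grab("wrist","w19");np.save("w19c.npy",c[1])
print(proj(c,[.4605,.088,.046]))
E
```

```text
t 24.43 pos [0.4821 0.074  0.1654] F [-0.2  0.3  0.1] open 0.0748
yaw(x-axis from +y, cw) 0.0185 tilt [ 0.0086 -0.0003]
[0.0003 0.0086 0.0015]
[293.08567948 181.49787329]
```

View pics/w19.png

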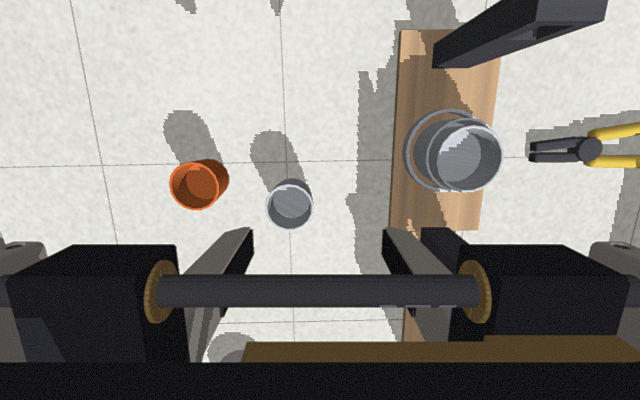

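```bash
python3 - <<'E'
from h import *
c=(robot.camera_info("wrist")["intrinsics"],np.load("w19c.npy"))
print("C",onz(c,289.5,206,.046),"or",onz(c,197,186,.046),"cup2 rim",onz(c,469,156,.072))
E
```

```text
C [0.45614254 0.06390907 0.046     ] or [0.36899504 0.0853549  0.046     ] cup2 rim [0.61272488 0.11225146 0.072     ]
```

Emit:
send_rows([
  {"wx": 0, "wy": 0.008, "wz": 0, "dx": -1.3, "dy": -0.4, "dz": 0, "fingers": 50},
  {"wx": 0, "wy": 0, "wz": 0, "dx": -1.2, "dy": -0.4, "dz": -1, "fingers": 50},
  {"wx": 0, "wy": 0, "wz": 0, "dx": 0, "dy": 0, "dz": -2, "fingers": 50},
  {"wx": 0, "wy": 0, "wz": 0, "dx": 0, "dy": 0, "dz": -2, "fingers": 50},
  {"wx": 0, "wy": 0, "wz": 0, "dx": 0, "dy": 0, "dz": -1.5, "fingers": 50},
  {"wx": 0, "wy": 0, "wz": 0, "dx": 0, "dy": 0, "dz": 0, "fingers": 50},
  {"wx": 0, "wy": 0, "wz": 0, "dx": 0, "dy": 0, "dz": 0, "fingers": 50},
  {"wx": 0, "wy": 0, "wz": 0, "dx": 0, "dy": 0, "dz": 0, "fingers": 50},
])

```text
t: 25.15
tool_pos: [0.4636, 0.0677, 0.1011]
orientation: [2.237, 2.201, 0.007]
force: [0.2, 0.3, 0.3]
opening: 0.0753
```

```bash
python3 - <<'E'
from h import *
s=stat();print(fix(s))
im,c=grab("wrist","w20");np.save("w20c.npy",c[1])
print(proj(c,[.456,.064,.046]))
E
```

```text
t 25.15 pos [0.4636 0.0677 0.1011] F [0.2 0.3 0.3] open 0.0753
yaw(x-axis from +y, cw) 0.0165 tilt [0.0054 0.0004]
[-0.0004  0.0054 -0.0004]
[306.76293164 220.28605878]
```

View pics/w20.png

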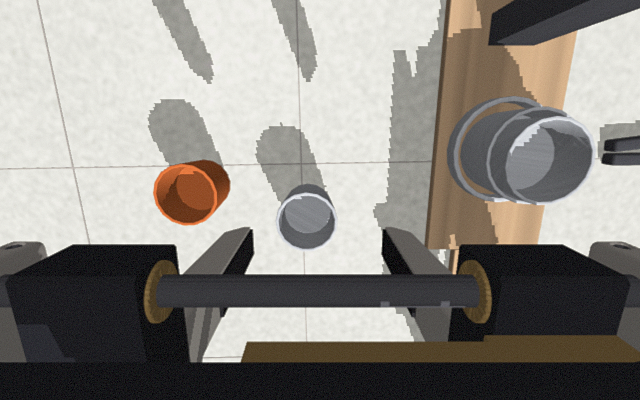

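Emit:
send_rows([
  {"wx": 0, "wy": 0.005, "wz": 0, "dx": -0.7, "dy": -0.3, "dz": 0, "fingers": 50},
  {"wx": 0, "wy": 0, "wz": 0, "dx": 0, "dy": 0, "dz": 0, "fingers": 50},
  {"wx": 0, "wy": 0, "wz": 0, "dx": 0, "dy": 0, "dz": -1.2, "fingers": 50},
  {"wx": 0, "wy": 0, "wz": 0, "dx": 0, "dy": 0, "dz": -1.2, "fingers": 50},
  {"wx": 0, "wy": 0, "wz": 0, "dx": 0, "dy": 0, "dz": -1, "fingers": 50},
  {"wx": 0, "wy": 0, "wz": 0, "dx": 0, "dy": 0, "dz": 0, "fingers": 50},
])

```text
t: 25.7
tool_pos: [0.4596, 0.0646, 0.0685]
orientation: [2.236, 2.199, 0.01]
force: [-0.9, -0.7, -0.4]
opening: 0.0746
```

```bash
python3 - <<'E'
from h import *
s=stat();print(fix(s))
E
```

```text
t 25.7 pos [0.4596 0.0646 0.0685] F [-0.9 -0.7 -0.4] open 0.0746
yaw(x-axis from +y, cw) 0.0165 tilt [0.0086 0.0007]
[-0.0007  0.0086 -0.0005]
```

Emit:
send_rows([
  {"wx": 0, "wy": 0.009, "wz": 0, "dx": -0.3, "dy": -0.05, "dz": -1, "fingers": 50},
  {"wx": 0, "wy": 0, "wz": 0, "dx": 0, "dy": 0, "dz": -1, "fingers": 50},
  {"wx": 0, "wy": 0, "wz": 0, "dx": 0, "dy": 0, "dz": -1, "fingers": 50},
  {"wx": 0, "wy": 0, "wz": 0, "dx": 0, "dy": 0, "dz": 0, "fingers": 50},
  {"wx": 0, "wy": 0, "wz": 0, "dx": 0, "dy": 0, "dz": 0, "fingers": 50},
])

```text
t: 26.12
tool_pos: [0.4543, 0.064, 0.0329]
orientation: [-2.237, -2.2, 0.006]
force: [-0.4, -0.1, -0.2]
opening: 0.0748
```

```bash
python3 - <<'E'
from h import *
s=stat();print(fix(s))
E
```

```text
t 26.12 pos [0.4543 0.064  0.0329] F [-0.4 -0.1 -0.2] open 0.0748
yaw(x-axis from +y, cw) 0.0165 tilt [-0.0056  0.0006]
[-0.0006 -0.0056 -0.0005]
```

Emit:
send_rows([
  {"wx": 0, "wy": -0.005, "wz": 0, "dx": 0.1, "dy": 0, "dz": 0.1, "fingers": 255},
  {"wx": 0, "wy": 0, "wz": 0, "dx": 0, "dy": 0, "dz": 0, "fingers": 255},
  {"wx": 0, "wy": 0, "wz": 0, "dx": 0, "dy": 0, "dz": 0, "fingers": 255},
  {"wx": 0, "wy": 0, "wz": 0, "dx": 0, "dy": 0, "dz": 0, "fingers": 255},
  {"wx": 0, "wy": 0, "wz": 0, "dx": 0, "dy": 0, "dz": 0, "fingers": 255},
  {"wx": 0, "wy": 0, "wz": 0, "dx": 0, "dy": 0, "dz": 0, "fingers": 255},
  {"wx": 0, "wy": 0, "wz": 0, "dx": 0, "dy": 0, "dz": 0, "fingers": 255},
  {"wx": 0, "wy": 0, "wz": 0, "dx": 0, "dy": 0, "dz": 0, "fingers": 255},
])

```text
t: 26.78
tool_pos: [0.4568, 0.0641, 0.0357]
orientation: [2.239, 2.202, 0.004]
force: [0.3, 0.2, -1.8]
opening: 0.0473
```

```bash
python3 - <<'E'
from h import *
s=stat();print(fix(s))
E
```

```text
t 26.78 pos [0.4568 0.0641 0.0357] F [ 0.3  0.2 -1.8] open 0.0473
yaw(x-axis from +y, cw) 0.0164 tilt [0.0026 0.0008]
[-0.0008  0.0026 -0.0006]
```

Emit:
send_rows([
  {"wx": 0, "wy": 0, "wz": 0, "dx": 0, "dy": 0, "dz": 1.5, "fingers": 255},
  {"wx": 0, "wy": 0, "wz": 0, "dx": 0, "dy": 0, "dz": 2.5, "fingers": 255},
  {"wx": 0, "wy": 0, "wz": 0, "dx": 0, "dy": 0, "dz": 2.5, "fingers": 255},
  {"wx": 0, "wy": 0, "wz": 0, "dx": 0, "dy": 0, "dz": 2.5, "fingers": 255},
  {"wx": 0, "wy": 0, "wz": 0, "dx": 1, "dy": 0.8, "dz": 2.5, "fingers": 255},
  {"wx": 0, "wy": 0, "wz": 0, "dx": 1.5, "dy": 1, "dz": 0.5, "fingers": 255},
  {"wx": 0, "wy": 0, "wz": 0, "dx": 1.5, "dy": 1, "dz": 0, "fingers": 255},
  {"wx": 0, "wy": 0, "wz": 0, "dx": 1.5, "dy": 1, "dz": 0, "fingers": 255},
  {"wx": 0, "wy": 0, "wz": 0, "dx": 1, "dy": 0.5, "dz": 0, "fingers": 255},
  {"wx": 0, "wy": 0, "wz": 0, "dx": 0, "dy": 0, "dz": 0, "fingers": 255},
  {"wx": 0, "wy": 0, "wz": 0, "dx": 0, "dy": 0, "dz": 0, "fingers": 255},
  {"wx": 0, "wy": 0, "wz": 0, "dx": 0, "dy": 0, "dz": 0, "fingers": 255},
])

```text
t: 27.78
tool_pos: [0.5213, 0.1087, 0.1614]
orientation: [-2.24, -2.202, -0.002]
force: [-0.5, 1.2, -0.5]
opening: 0.0473
```

```bash
python3 - <<'E'
from h import *
s=stat();print(fix(s))
im,c=grab("wrist","w21");np.save("w21c.npy",c[1])
print(proj(c,[.614,.111,.072]),proj(c,s["tool_pos"]+[0,0,.010]))
E
```

```text
t 27.78 pos [0.5213 0.1087 0.1614] F [-0.5  1.2 -0.5] open 0.0473
yaw(x-axis from +y, cw) 0.0172 tilt [0.0006 0.001 ]
[-0.001   0.0006  0.0002]
[424.33638156 199.50340747] [317.04139609 250.65883324]
```

View pics/w21.png

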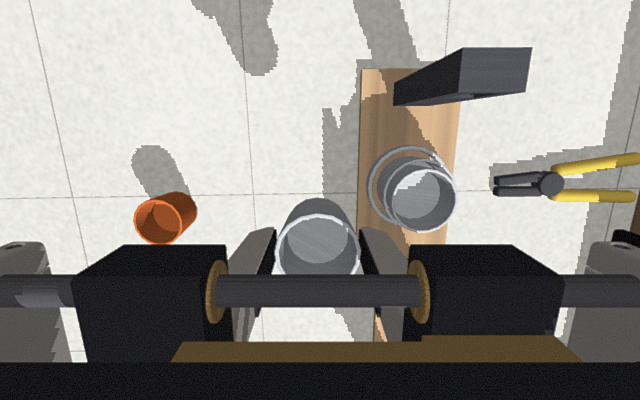

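Emit:
send_rows([
  {"wx": 0, "wy": 0, "wz": 0, "dx": 1.8, "dy": 0.1, "dz": 0, "fingers": 255},
  {"wx": 0, "wy": 0, "wz": 0, "dx": 1.8, "dy": 0.1, "dz": 0, "fingers": 255},
  {"wx": 0, "wy": 0, "wz": 0, "dx": 1.8, "dy": 0.1, "dz": 0, "fingers": 255},
  {"wx": 0, "wy": 0, "wz": 0, "dx": 1.8, "dy": 0, "dz": 0, "fingers": 255},
  {"wx": 0, "wy": 0, "wz": 0, "dx": 1.3, "dy": 0, "dz": 0, "fingers": 255},
  {"wx": 0, "wy": 0, "wz": 0, "dx": 0, "dy": 0, "dz": 0, "fingers": 255},
  {"wx": 0, "wy": 0, "wz": 0, "dx": 0, "dy": 0, "dz": 0, "fingers": 255},
  {"wx": 0, "wy": 0, "wz": 0, "dx": 0, "dy": 0, "dz": 0, "fingers": 255},
])

```text
t: 28.5
tool_pos: [0.6029, 0.1084, 0.1593]
orientation: [-2.24, -2.197, 0.007]
force: [0.0, -0.5, 0.5]
opening: 0.0472
```

```bash
python3 - <<'E'
from h import *
s=stat();print(fix(s))
E
```

```text
t 28.5 pos [0.6029 0.1084 0.1593] F [ 0.  -0.5  0.5] open 0.0472
yaw(x-axis from +y, cw) 0.0198 tilt [-0.006  -0.0002]
[ 0.0002 -0.006   0.0028]
```

Emit:
send_rows([
  {"wx": 0, "wy": -0.006, "wz": 0, "dx": 1.0, "dy": 0.2, "dz": 0, "fingers": 255},
  {"wx": 0, "wy": 0, "wz": 0, "dx": 0, "dy": 0, "dz": 0, "fingers": 255},
  {"wx": 0, "wy": 0, "wz": 0, "dx": 0, "dy": 0, "dz": -1, "fingers": 255},
  {"wx": 0, "wy": 0, "wz": 0, "dx": 0, "dy": 0, "dz": -1, "fingers": 255},
  {"wx": 0, "wy": 0, "wz": 0, "dx": 0, "dy": 0, "dz": 0, "fingers": 255},
  {"wx": 0, "wy": 0, "wz": 0, "dx": 0, "dy": 0, "dz": 0, "fingers": 255},
])

```text
t: 29.0
tool_pos: [0.6111, 0.1106, 0.1373]
orientation: [2.243, 2.2, -0.001]
force: [0.2, -0.2, -0.3]
opening: 0.0473
```

```bash
python3 - <<'E'
from h import *
s=stat();print(fix(s))
im,c=grab("wrist","w22");np.save("w22c.npy",c[1])
for d in (-.029,.029): print(proj(c,[.6155+d,.111,.072]),proj(c,[.6155,.111+d,.072]))
cv2.imwrite("pics/c22.png",cv2.resize(im[120:320,220:430],None,fx=3,fy=3,interpolation=cv2.INTER_CUBIC))
E
```

```text
t 29.0 pos [0.6111 0.1106 0.1373] F [ 0.2 -0.2 -0.3] open 0.0473
yaw(x-axis from +y, cw) 0.0195 tilt [-0.0003 -0.0003]
[ 0.0003 -0.0003  0.0025]
[285.99434031 211.5189943 ] [323.19428804 245.11907394]
[359.45908731 210.25465594] [322.18587665 174.56985114]
```

View pics/c22.png

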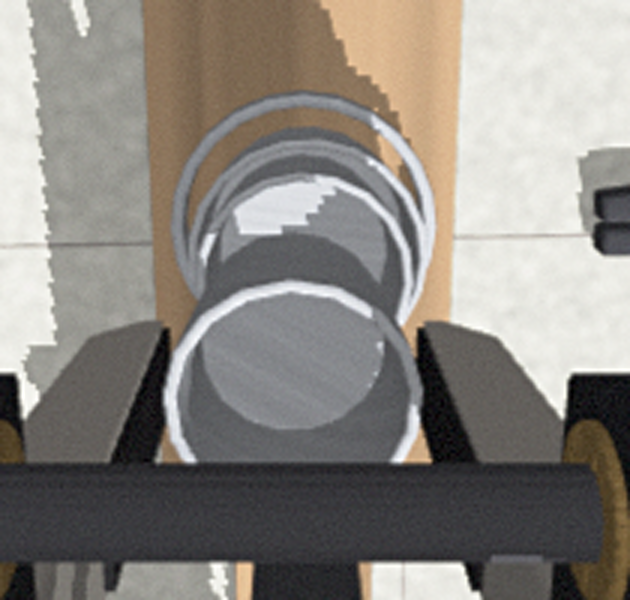

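Emit:
send_rows([
  {"wx": 0, "wy": 0, "wz": 0, "dx": 0.3, "dy": 0, "dz": 0, "fingers": 255},
  {"wx": 0, "wy": 0, "wz": 0, "dx": 0, "dy": 0, "dz": 0, "fingers": 255},
  {"wx": 0, "wy": 0, "wz": 0, "dx": 0, "dy": 0, "dz": -1, "fingers": 255},
  {"wx": 0, "wy": 0, "wz": 0, "dx": 0, "dy": 0, "dz": -1, "fingers": 255},
  {"wx": 0, "wy": 0, "wz": 0, "dx": 0, "dy": 0, "dz": -0.8, "fingers": 255},
  {"wx": 0, "wy": 0, "wz": 0, "dx": 0, "dy": 0, "dz": 0, "fingers": 255},
])

```text
t: 29.55
tool_pos: [0.6144, 0.1106, 0.1068]
orientation: [2.243, 2.2, -0.0]
force: [0.1, 0.2, -1.2]
opening: 0.0472
```

```bash
python3 - <<'E'
from h import *
s=stat();print(fix(s))
im,c=grab("wrist","w23");
for d in (-.029,.029): print(proj(c,[.6155+d,.111,.072]),proj(c,[.6155,.111+d,.072]))
cv2.imwrite("pics/c23.png",cv2.resize(im[120:320,220:430],None,fx=3,fy=3,interpolation=cv2.INTER_CUBIC))
E
```

```text
t 29.55 pos [0.6144 0.1106 0.1068] F [ 0.1  0.2 -1.2] open 0.0472
yaw(x-axis from +y, cw) 0.0194 tilt [ 0.0002 -0.0002]
[0.0002 0.0002 0.0024]
[276.75778162 224.21034142] [319.29224587 261.95316259]
[360.50414282 222.77773208] [317.87088382 182.35363281]
```

View pics/c23.png

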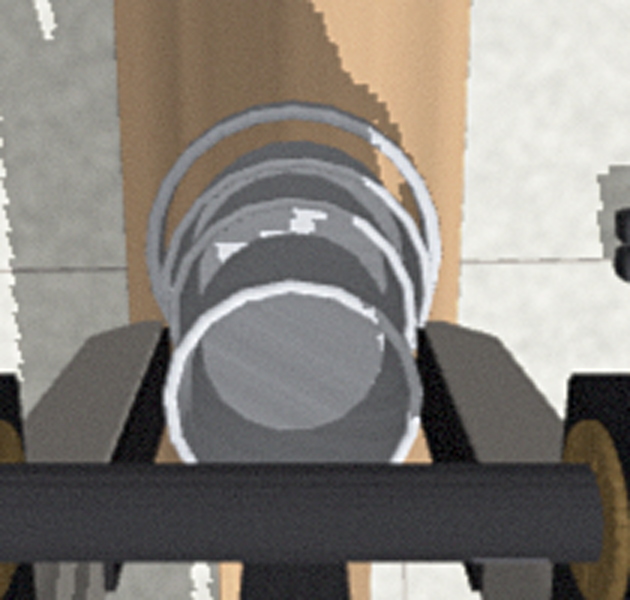

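Cup3 is centred over cup2 (rims at crop x≈293 and ≈294). Lower.

Emit:
send_rows([
  {"wx": 0, "wy": 0, "wz": 0, "dx": 0, "dy": 0, "dz": -0.8, "fingers": 255},
  {"wx": 0, "wy": 0, "wz": 0, "dx": 0, "dy": 0, "dz": -0.8, "fingers": 255},
  {"wx": 0, "wy": 0, "wz": 0, "dx": 0, "dy": 0, "dz": -0.6, "fingers": 255},
  {"wx": 0, "wy": 0, "wz": 0, "dx": 0, "dy": 0, "dz": 0, "fingers": 255},
  {"wx": 0, "wy": 0, "wz": 0, "dx": 0, "dy": 0, "dz": 0, "fingers": 255},
])

```text
t: 30.02
tool_pos: [0.6143, 0.1106, 0.0827]
orientation: [2.243, 2.2, -0.0]
force: [0.8, 0.1, -0.5]
opening: 0.0469
```

```bash
python3 - <<'E'
from h import *
s=stat();print(fix(s))
E
```

```text
t 30.02 pos [0.6143 0.1106 0.0827] F [ 0.8  0.1 -0.5] open 0.0469
yaw(x-axis from +y, cw) 0.0194 tilt [-0.0001 -0.0002]
[ 0.0002 -0.0001  0.0024]
```

Emit:
send_rows([
  {"wx": 0, "wy": 0, "wz": 0, "dx": 0, "dy": 0, "dz": -0.4, "fingers": 255},
  {"wx": 0, "wy": 0, "wz": 0, "dx": 0, "dy": 0, "dz": 0, "fingers": 255},
  {"wx": 0, "wy": 0, "wz": 0, "dx": 0, "dy": 0, "dz": 0, "fingers": 255},
])

```text
t: 30.27
tool_pos: [0.6146, 0.1106, 0.0786]
orientation: [2.243, 2.2, 0.0]
force: [0.2, -0.2, -0.8]
opening: 0.0475
```

```bash
python3 - <<'E'
from h import *
s=stat()
E
```

```text
t 30.27 pos [0.6146 0.1106 0.0786] F [ 0.2 -0.2 -0.8] open 0.0475
yaw(x-axis from +y, cw) 0.0194 tilt [ 0.0003 -0.0002]
```

Emit:
send_rows([
  {"wx": 0, "wy": 0, "wz": 0, "dx": 0, "dy": 0, "dz": 0, "fingers": 0},
  {"wx": 0, "wy": 0, "wz": 0, "dx": 0, "dy": 0, "dz": 0, "fingers": 0},
  {"wx": 0, "wy": 0, "wz": 0, "dx": 0, "dy": 0, "dz": 0, "fingers": 0},
  {"wx": 0, "wy": 0, "wz": 0, "dx": 0, "dy": 0, "dz": 0, "fingers": 0},
  {"wx": 0, "wy": 0, "wz": 0, "dx": 0, "dy": 0, "dz": 0, "fingers": 0},
  {"wx": 0, "wy": 0, "wz": 0, "dx": 0, "dy": 0, "dz": 2, "fingers": 60},
  {"wx": 0, "wy": 0, "wz": 0, "dx": 0, "dy": 0, "dz": 2.5, "fingers": 60},
  {"wx": 0, "wy": 0, "wz": 0, "dx": 0, "dy": 0, "dz": 2.5, "fingers": 60},
  {"wx": 0, "wy": 0, "wz": 0, "dx": -1.5, "dy": 0, "dz": 2, "fingers": 60},
  {"wx": 0, "wy": 0, "wz": 0, "dx": -2.5, "dy": 0, "dz": 1, "fingers": 60},
  {"wx": 0, "wy": 0, "wz": 0, "dx": -2.5, "dy": 0, "dz": 0, "fingers": 60},
  {"wx": 0, "wy": 0, "wz": 0, "dx": -2, "dy": 2, "dz": 0, "fingers": 60},
  {"wx": 0, "wy": 0, "wz": 0, "dx": -0.5, "dy": 3.2, "dz": 0, "fingers": 60},
  {"wx": 0, "wy": 0, "wz": 0, "dx": 0, "dy": 3.2, "dz": 0, "fingers": 60},
  {"wx": 0, "wy": 0, "wz": 0, "dx": 0, "dy": 3.2, "dz": 0, "fingers": 60},
  {"wx": 0, "wy": 0, "wz": 0, "dx": 0, "dy": 3.2, "dz": 0, "fingers": 60},
  {"wx": 0, "wy": 0, "wz": 0, "dx": 0, "dy": 3.2, "dz": 0, "fingers": 60},
  {"wx": 0, "wy": 0, "wz": 0, "dx": 0, "dy": 2, "dz": 0, "fingers": 60},
  {"wx": 0, "wy": 0, "wz": 0, "dx": 0, "dy": 0, "dz": 0, "fingers": 60},
  {"wx": 0, "wy": 0, "wz": 0, "dx": 0, "dy": 0, "dz": 0, "fingers": 60},
])

```text
t: 31.93
tool_pos: [0.5205, 0.3181, 0.1886]
orientation: [2.243, 2.191, 0.014]
force: [-0.7, 0.2, 0.1]
opening: 0.0708
```

```bash
python3 - <<'E'
from h import *
s=stat();print(fix(s))
im,c=grab("wrist","w24");np.save("w24c.npy",c[1])
print(proj(c,[.5067,.372,.046]))
E
```

```text
t 31.93 pos [0.5205 0.3181 0.1886] F [-0.7  0.2  0.1] open 0.0708
yaw(x-axis from +y, cw) 0.0233 tilt [0.0102 0.0021]
[-0.0021  0.0101  0.0063]
[300.69521558 137.84962724]
```

View pics/w24.png

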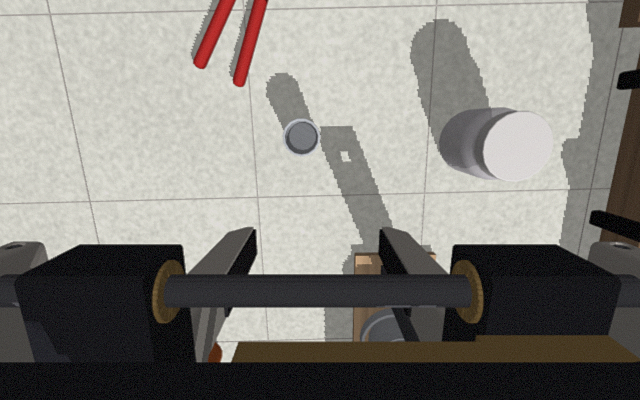

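Emit:
send_rows([
  {"wx": 0, "wy": 0.01, "wz": 0.006, "dx": -0.6, "dy": 2.4, "dz": 0, "fingers": 60},
  {"wx": 0, "wy": 0, "wz": 0, "dx": -0.6, "dy": 2, "dz": -1, "fingers": 60},
  {"wx": 0, "wy": 0, "wz": 0, "dx": 0, "dy": 0, "dz": -2.5, "fingers": 60},
  {"wx": 0, "wy": 0, "wz": 0, "dx": 0, "dy": 0, "dz": -2.5, "fingers": 60},
  {"wx": 0, "wy": 0, "wz": 0, "dx": 0, "dy": 0, "dz": -2, "fingers": 60},
  {"wx": 0, "wy": 0, "wz": 0, "dx": 0, "dy": 0, "dz": 0, "fingers": 60},
  {"wx": 0, "wy": 0, "wz": 0, "dx": 0, "dy": 0, "dz": 0, "fingers": 60},
  {"wx": 0, "wy": 0, "wz": 0, "dx": 0, "dy": 0, "dz": 0, "fingers": 60},
])

```text
t: 32.65
tool_pos: [0.5119, 0.3545, 0.1097]
orientation: [2.25, 2.19, 0.007]
force: [-0.5, -0.9, -0.0]
opening: 0.0712
```

```bash
python3 - <<'E'
from h import *
s=stat();print(fix(s))
im,c=grab("wrist","w25");np.save("w25c.npy",c[1])
print(proj(c,[.5067,.372,.046]))
E
```

```text
t 32.65 pos [0.5119 0.3545 0.1097] F [-0.5 -0.9 -0. ] open 0.0712
yaw(x-axis from +y, cw) 0.027 tilt [0.0042 0.0022]
[-0.0022  0.0042  0.01  ]
[309.51379064 190.74472035]
```

View pics/w25.png

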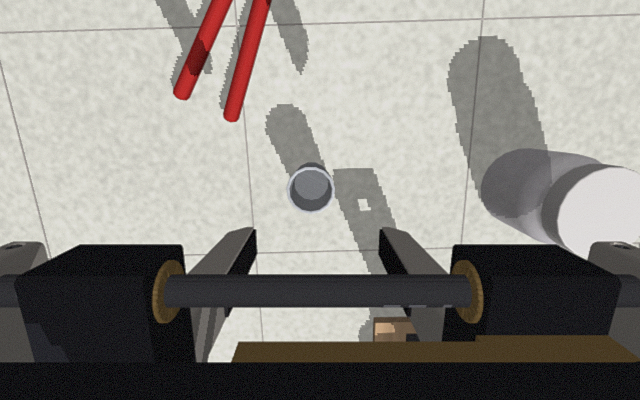

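Emit:
send_rows([
  {"wx": 0, "wy": 0.004, "wz": 0.01, "dx": -0.4, "dy": 1.4, "dz": 0, "fingers": 60},
  {"wx": 0, "wy": 0, "wz": 0, "dx": 0, "dy": 0, "dz": 0, "fingers": 60},
  {"wx": 0, "wy": 0, "wz": 0, "dx": 0, "dy": 0, "dz": -1.2, "fingers": 60},
  {"wx": 0, "wy": 0, "wz": 0, "dx": 0, "dy": 0, "dz": -1.2, "fingers": 60},
  {"wx": 0, "wy": 0, "wz": 0, "dx": 0, "dy": 0, "dz": -1.2, "fingers": 60},
  {"wx": 0, "wy": 0, "wz": 0, "dx": 0, "dy": 0, "dz": 0, "fingers": 60},
])

```text
t: 33.2
tool_pos: [0.5117, 0.3721, 0.078]
orientation: [2.239, 2.202, 0.021]
force: [-0.2, -0.4, -1.5]
opening: 0.071
```

```bash
python3 - <<'E'
from h import *
s=stat();print(fix(s))
im,c=grab("wrist","w26");print(proj(c,[.508,.3725,.046]))
E
```

```text
t 33.2 pos [0.5117 0.3721 0.078 ] F [-0.2 -0.4 -1.5] open 0.071
yaw(x-axis from +y, cw) 0.0164 tilt [0.0101 0.0085]
[-0.0085  0.0101 -0.0006]
[311.28645184 225.36625907]
```

View pics/w26.png

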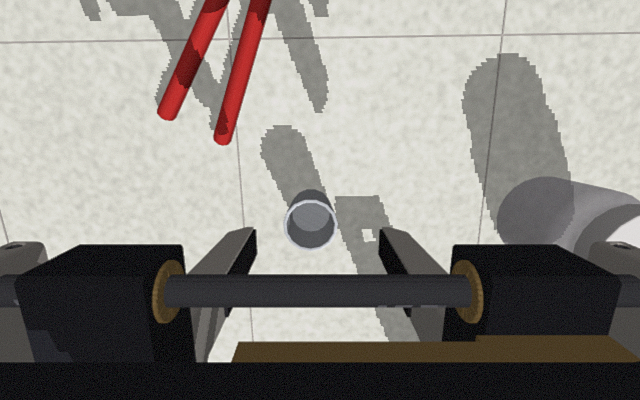

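Emit:
send_rows([
  {"wx": -0.008, "wy": 0.01, "wz": 0, "dx": -0.3, "dy": 0, "dz": 0, "fingers": 60},
  {"wx": 0, "wy": 0, "wz": 0, "dx": 0, "dy": 0, "dz": -1.2, "fingers": 60},
  {"wx": 0, "wy": 0, "wz": 0, "dx": 0, "dy": 0, "dz": -1.2, "fingers": 60},
  {"wx": 0, "wy": 0, "wz": 0, "dx": 0, "dy": 0, "dz": -1.2, "fingers": 60},
  {"wx": 0, "wy": 0, "wz": 0, "dx": 0, "dy": 0, "dz": 0, "fingers": 60},
  {"wx": 0, "wy": 0, "wz": 0, "dx": 0, "dy": 0, "dz": 0, "fingers": 60},
])

```text
t: 33.75
tool_pos: [0.5081, 0.3716, 0.0381]
orientation: [-2.24, -2.202, 0.003]
force: [-0.4, -0.2, -0.8]
opening: 0.0711
```

```bash
python3 - <<'E'
from h import *
s=stat();print(fix(s))
E
```

```text
t 33.75 pos [0.5081 0.3716 0.0381] F [-0.4 -0.2 -0.8] open 0.0711
yaw(x-axis from +y, cw) 0.0168 tilt [-0.0018 -0.001 ]
[ 0.001  -0.0018 -0.0002]
```

Emit:
send_rows([
  {"wx": 0, "wy": 0, "wz": 0, "dx": 0, "dy": 0, "dz": -0.4, "fingers": 60},
  {"wx": 0, "wy": 0, "wz": 0, "dx": 0, "dy": 0, "dz": 0, "fingers": 255},
  {"wx": 0, "wy": 0, "wz": 0, "dx": 0, "dy": 0, "dz": 0, "fingers": 255},
  {"wx": 0, "wy": 0, "wz": 0, "dx": 0, "dy": 0, "dz": 0, "fingers": 255},
  {"wx": 0, "wy": 0, "wz": 0, "dx": 0, "dy": 0, "dz": 0, "fingers": 255},
  {"wx": 0, "wy": 0, "wz": 0, "dx": 0, "dy": 0, "dz": 0, "fingers": 255},
  {"wx": 0, "wy": 0, "wz": 0, "dx": 0, "dy": 0, "dz": 0, "fingers": 255},
  {"wx": 0, "wy": 0, "wz": 0, "dx": 0, "dy": 0, "dz": 0, "fingers": 255},
  {"wx": 0, "wy": 0, "wz": 0, "dx": 0, "dy": 0, "dz": 0, "fingers": 255},
  {"wx": 0, "wy": 0, "wz": 0, "dx": 0, "dy": 0, "dz": 0, "fingers": 255},
])

```text
t: 34.58
tool_pos: [0.509, 0.3721, 0.0353]
orientation: [-2.24, -2.203, -0.0]
force: [1.0, 0.1, -0.6]
opening: 0.0365
```

```bash
python3 - <<'E'
from h import *
s=stat();print(fix(s))
E
```

```text
t 34.58 pos [0.509  0.3721 0.0353] F [ 1.   0.1 -0.6] open 0.0365
yaw(x-axis from +y, cw) 0.0169 tilt [0.0001 0.0002]
[-0.0002  0.0001 -0.0001]
```

Emit:
send_rows([
  {"wx": 0, "wy": 0, "wz": 0, "dx": 0, "dy": 0, "dz": 1.5, "fingers": 255},
  {"wx": 0, "wy": 0, "wz": 0, "dx": 0, "dy": 0, "dz": 2.5, "fingers": 255},
  {"wx": 0, "wy": 0, "wz": 0, "dx": 0, "dy": 0, "dz": 2.5, "fingers": 255},
  {"wx": 0, "wy": 0, "wz": 0, "dx": 0, "dy": 0, "dz": 2.5, "fingers": 255},
  {"wx": 0, "wy": 0, "wz": 0, "dx": 0, "dy": -2, "dz": 2.5, "fingers": 255},
  {"wx": 0, "wy": 0, "wz": 0, "dx": 0, "dy": -2.8, "dz": 2, "fingers": 255},
  {"wx": 0, "wy": 0, "wz": 0, "dx": 0, "dy": -3, "dz": 0, "fingers": 255},
  {"wx": 0, "wy": 0, "wz": 0, "dx": 0, "dy": -3, "dz": 0, "fingers": 255},
  {"wx": 0, "wy": 0, "wz": 0, "dx": 0, "dy": -3, "dz": 0, "fingers": 255},
  {"wx": 0, "wy": 0, "wz": 0, "dx": 0, "dy": -3, "dz": 0, "fingers": 255},
  {"wx": 0, "wy": 0, "wz": 0, "dx": 0, "dy": -3, "dz": 0, "fingers": 255},
  {"wx": 0, "wy": 0, "wz": 0, "dx": 0, "dy": -3, "dz": 0, "fingers": 255},
  {"wx": 0, "wy": 0, "wz": 0, "dx": 0, "dy": -2.5, "dz": 0, "fingers": 255},
  {"wx": 0, "wy": 0, "wz": 0, "dx": 0, "dy": 0, "dz": 0, "fingers": 255},
  {"wx": 0, "wy": 0, "wz": 0, "dx": 0, "dy": 0, "dz": 0, "fingers": 255},
  {"wx": 0, "wy": 0, "wz": 0, "dx": 0, "dy": 0, "dz": 0, "fingers": 255},
])

```text
t: 35.92
tool_pos: [0.5051, 0.1078, 0.1769]
orientation: [2.235, 2.203, 0.002]
force: [-0.1, 0.1, -0.4]
opening: 0.0363
```

```bash
python3 - <<'E'
from h import *
s=stat();print(fix(s))
im,c=grab("wrist","w27");np.save("w27c.npy",c[1])
print(proj(c,[.6145,.1106,.088]))
E
```

```text
t 35.92 pos [0.5051 0.1078 0.1769] F [-0.1  0.1 -0.4] open 0.0363
yaw(x-axis from +y, cw) 0.0143 tilt [ 0.0031 -0.0017]
[ 0.0017  0.0031 -0.0027]
[443.56256514 198.7864077 ]
```

View pics/w27.png

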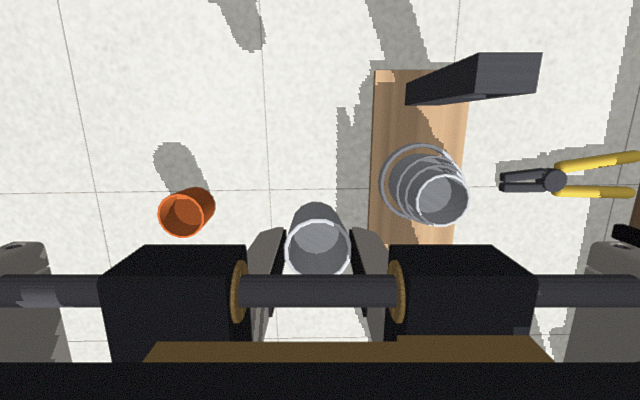

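Nest of three stands properly (cup3 rim at ≈(441,199)). Bring cup4 over it.

Emit:
send_rows([
  {"wx": 0, "wy": 0, "wz": 0, "dx": 1.8, "dy": 0.1, "dz": 0, "fingers": 255},
  {"wx": 0, "wy": 0, "wz": 0, "dx": 1.8, "dy": 0.1, "dz": 0, "fingers": 255},
  {"wx": 0, "wy": 0, "wz": 0, "dx": 1.8, "dy": 0.1, "dz": 0, "fingers": 255},
  {"wx": 0, "wy": 0, "wz": 0, "dx": 1.8, "dy": 0, "dz": 0, "fingers": 255},
  {"wx": 0, "wy": 0, "wz": 0, "dx": 1.8, "dy": 0, "dz": 0, "fingers": 255},
  {"wx": 0, "wy": 0, "wz": 0, "dx": 1.8, "dy": 0, "dz": 0, "fingers": 255},
  {"wx": 0, "wy": 0, "wz": 0, "dx": 0, "dy": 0, "dz": 0, "fingers": 255},
  {"wx": 0, "wy": 0, "wz": 0, "dx": 0, "dy": 0, "dz": 0, "fingers": 255},
  {"wx": 0, "wy": 0, "wz": 0, "dx": 0, "dy": 0, "dz": 0, "fingers": 255},
])

```text
t: 36.72
tool_pos: [0.6159, 0.1243, 0.1742]
orientation: [-2.221, -2.221, -0.001]
force: [-0.1, -0.2, -0.8]
opening: 0.0363
```

```bash
python3 - <<'E'
from h import *
s=stat();print(fix(s))
E
```

```text
t 36.72 pos [0.6159 0.1243 0.1742] F [-0.1 -0.2 -0.8] open 0.0363
yaw(x-axis from +y, cw) -0.0002 tilt [-0.0003  0.0009]
[-0.0009 -0.0003 -0.0172]
```

Emit:
send_rows([
  {"wx": 0, "wy": 0, "wz": -0.015, "dx": -0.1, "dy": -1.1, "dz": 0, "fingers": 255},
  {"wx": 0, "wy": 0, "wz": 0, "dx": 0, "dy": 0, "dz": 0, "fingers": 255},
  {"wx": 0, "wy": 0, "wz": 0, "dx": 0, "dy": 0, "dz": -1, "fingers": 255},
  {"wx": 0, "wy": 0, "wz": 0, "dx": 0, "dy": 0, "dz": -1, "fingers": 255},
  {"wx": 0, "wy": 0, "wz": 0, "dx": 0, "dy": 0, "dz": 0, "fingers": 255},
  {"wx": 0, "wy": 0, "wz": 0, "dx": 0, "dy": 0, "dz": 0, "fingers": 255},
])

```text
t: 37.22
tool_pos: [0.6119, 0.1133, 0.1522]
orientation: [-2.237, -2.204, 0.0]
force: [0.7, 0.5, -0.9]
opening: 0.0365
```

```bash
python3 - <<'E'
from h import *
s=stat();print(fix(s))
im,c=grab("wrist","w28");np.save("w28c.npy",c[1])
for d in (-.024,.024): print(proj(c,[.6145+d,.1106,.088]),proj(c,[.6145,.1106+d,.088]))
cv2.imwrite("pics/c28.png",cv2.resize(im[120:320,220:430],None,fx=3,fy=3,interpolation=cv2.INTER_CUBIC))
E
```

```text
t 37.22 pos [0.6119 0.1133 0.1522] F [ 0.7  0.5 -0.9] open 0.0365
yaw(x-axis from +y, cw) 0.0149 tilt [-0.0011  0.001 ]
[-0.001  -0.0011 -0.0021]
[290.14551962 215.6653971 ] [320.88885806 243.69796676]
[351.01361326 214.90266326] [320.22641692 185.45123337]
```

View pics/c28.png

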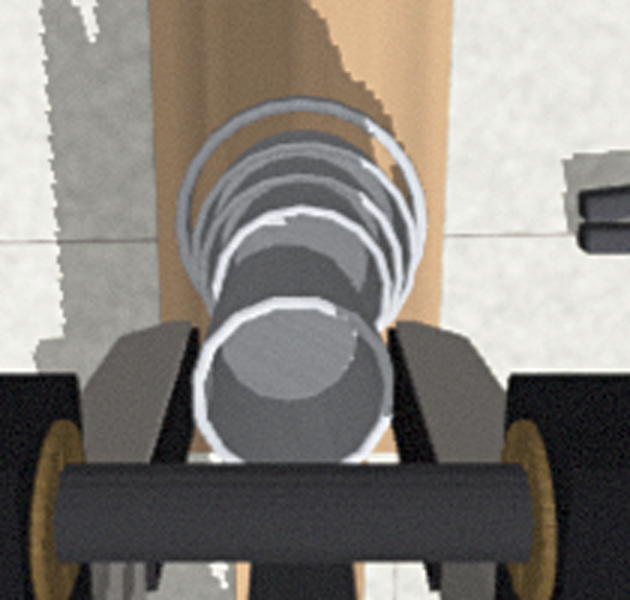

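Emit:
send_rows([
  {"wx": 0, "wy": 0, "wz": 0, "dx": 0.25, "dy": -0.3, "dz": 0, "fingers": 255},
  {"wx": 0, "wy": 0, "wz": 0, "dx": 0, "dy": 0, "dz": 0, "fingers": 255},
  {"wx": 0, "wy": 0, "wz": 0, "dx": 0, "dy": 0, "dz": -1, "fingers": 255},
  {"wx": 0, "wy": 0, "wz": 0, "dx": 0, "dy": 0, "dz": -1, "fingers": 255},
  {"wx": 0, "wy": 0, "wz": 0, "dx": 0, "dy": 0, "dz": -0.8, "fingers": 255},
  {"wx": 0, "wy": 0, "wz": 0, "dx": 0, "dy": 0, "dz": 0, "fingers": 255},
])

```text
t: 37.77
tool_pos: [0.615, 0.1099, 0.1219]
orientation: [-2.237, -2.204, -0.001]
force: [-0.3, -0.5, -0.1]
opening: 0.0361
```

```bash
python3 - <<'E'
from h import *
s=stat();print(fix(s))
im,c=grab("wrist","w29")
for d in (-.024,.024): print(proj(c,[.6145+d,.1106,.088]),proj(c,[.6145,.1106+d,.088]))
cv2.imwrite("pics/c29.png",cv2.resize(im[120:320,220:430],None,fx=3,fy=3,interpolation=cv2.INTER_CUBIC))
E
```

```text
t 37.77 pos [0.615  0.1099 0.1219] F [-0.3 -0.5 -0.1] open 0.0361
yaw(x-axis from +y, cw) 0.015 tilt [-0.0001  0.0011]
[-0.0011 -0.0001 -0.002 ]
[281.57016878 224.16076199] [316.84284533 255.8697963 ]
[351.17250876 223.26781928] [315.84330422 189.71667007]
```

View pics/c29.png

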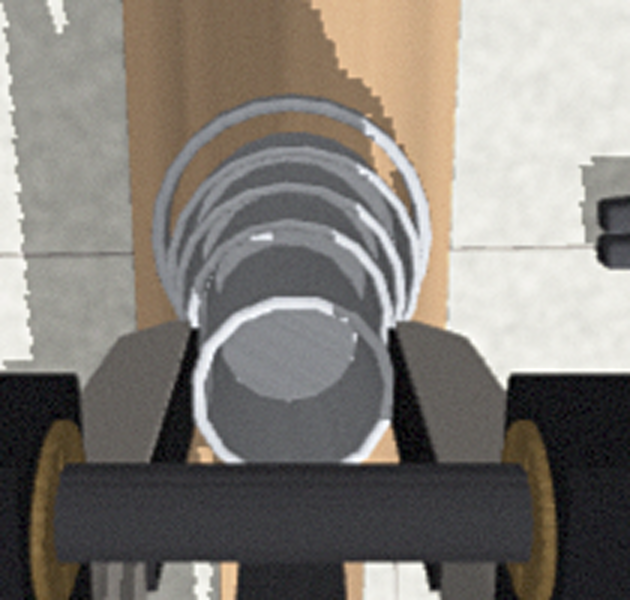

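Aligned (both rims centred at crop x≈293). Lower 2.8 cm.

Emit:
send_rows([
  {"wx": 0, "wy": 0, "wz": 0, "dx": 0, "dy": 0, "dz": -0.8, "fingers": 255},
  {"wx": 0, "wy": 0, "wz": 0, "dx": 0, "dy": 0, "dz": -0.8, "fingers": 255},
  {"wx": 0, "wy": 0, "wz": 0, "dx": 0, "dy": 0, "dz": -0.6, "fingers": 255},
  {"wx": 0, "wy": 0, "wz": 0, "dx": 0, "dy": 0, "dz": 0, "fingers": 255},
  {"wx": 0, "wy": 0, "wz": 0, "dx": 0, "dy": 0, "dz": 0, "fingers": 255},
])

```text
t: 38.23
tool_pos: [0.6149, 0.1101, 0.0978]
orientation: [-2.237, -2.204, -0.001]
force: [0.2, -0.9, -0.8]
opening: 0.0365
```

```bash
python3 - <<'E'
from h import *
s=stat()
E
```

```text
t 38.23 pos [0.6149 0.1101 0.0978] F [ 0.2 -0.9 -0.8] open 0.0365
yaw(x-axis from +y, cw) 0.0148 tilt [-0.0004  0.0012]
```

Emit:
send_rows([
  {"wx": 0, "wy": 0, "wz": 0, "dx": 0, "dy": 0, "dz": -0.35, "fingers": 255},
  {"wx": 0, "wy": 0, "wz": 0, "dx": 0, "dy": 0, "dz": 0, "fingers": 255},
  {"wx": 0, "wy": 0, "wz": 0, "dx": 0, "dy": 0, "dz": 0, "fingers": 255},
  {"wx": 0, "wy": 0, "wz": 0, "dx": 0, "dy": 0, "dz": 0, "fingers": 0},
  {"wx": 0, "wy": 0, "wz": 0, "dx": 0, "dy": 0, "dz": 0, "fingers": 0},
  {"wx": 0, "wy": 0, "wz": 0, "dx": 0, "dy": 0, "dz": 0, "fingers": 0},
  {"wx": 0, "wy": 0, "wz": 0, "dx": 0, "dy": 0, "dz": 0, "fingers": 0},
  {"wx": 0, "wy": 0, "wz": 0, "dx": 0, "dy": 0, "dz": 0, "fingers": 0},
  {"wx": 0, "wy": 0, "wz": 0, "dx": 0, "dy": 0, "dz": 2, "fingers": 0},
  {"wx": 0, "wy": 0, "wz": 0, "dx": 0, "dy": 0, "dz": 2.5, "fingers": 0},
  {"wx": 0, "wy": 0, "wz": 0, "dx": 0, "dy": 0, "dz": 2.5, "fingers": 0},
  {"wx": 0, "wy": 0, "wz": 0, "dx": 0, "dy": 0, "dz": 2.5, "fingers": 0},
  {"wx": 0, "wy": 0, "wz": 0, "dx": 0, "dy": 0, "dz": 2.5, "fingers": 0},
  {"wx": 0, "wy": 0, "wz": 0, "dx": 0, "dy": -2, "dz": 2, "fingers": 0},
  {"wx": 0, "wy": 0, "wz": 0, "dx": 0, "dy": -2.5, "dz": 0, "fingers": 0},
  {"wx": 0, "wy": 0, "wz": 0, "dx": 0, "dy": -2.5, "dz": 0, "fingers": 0},
  {"wx": 0, "wy": 0, "wz": 0, "dx": 0, "dy": -2.5, "dz": 0, "fingers": 0},
  {"wx": 0, "wy": 0, "wz": 0, "dx": 0, "dy": 0, "dz": 0, "fingers": 0},
  {"wx": 0, "wy": 0, "wz": 0, "dx": 0, "dy": 0, "dz": 0, "fingers": 0},
])

```text
t: 39.82
tool_pos: [0.6142, 0.0126, 0.2446]
orientation: [2.232, 2.206, 0.006]
force: [0.2, 0.8, -0.4]
opening: 0.0932
```

```bash
python3 - <<'E'
from h import *
s=stat();print(fix(s))
im,c=grab("wrist","w30");np.save("w30c.npy",c[1]);im,_=grab("side","s30");cv2.imwrite("pics/s30c.png",cv2.resize(im[120:320,220:430],None,fx=3,fy=3,interpolation=cv2.INTER_CUBIC))
E
```

```text
t 39.82 pos [0.6142 0.0126 0.2446] F [ 0.2  0.8 -0.4] open 0.0932
yaw(x-axis from +y, cw) 0.0116 tilt [0.005  0.0005]
[-0.0004  0.005  -0.0054]
```

View pics/w30.png

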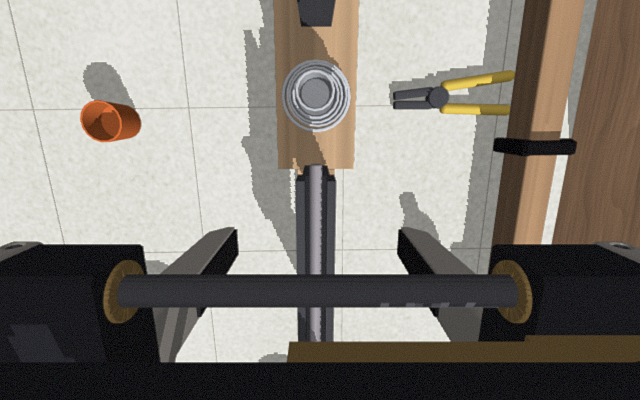

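View pics/s30c.png

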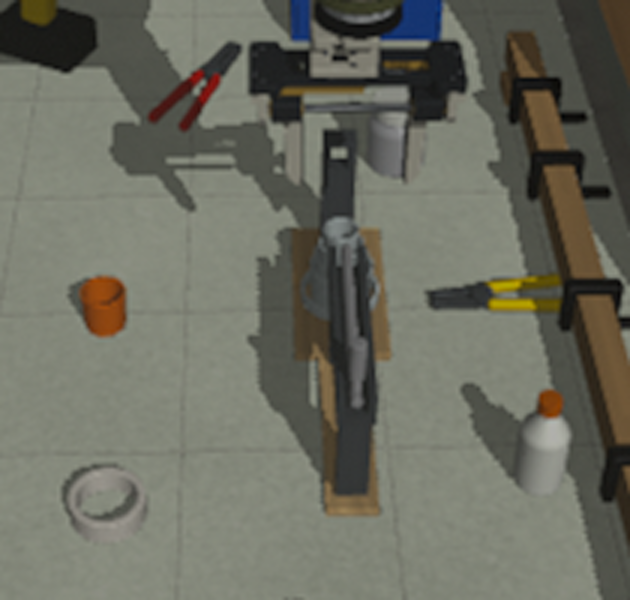

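Emit:
send_rows([
  {"wx": 0, "wy": 0.005, "wz": -0.005, "dx": 0, "dy": -2.5, "dz": 0, "fingers": 0},
  {"wx": 0, "wy": 0, "wz": 0, "dx": 0, "dy": -2.8, "dz": 0, "fingers": 0},
  {"wx": 0, "wy": 0, "wz": 0, "dx": 0, "dy": -2.8, "dz": 0, "fingers": 0},
  {"wx": 0, "wy": 0, "wz": 0, "dx": 0, "dy": -2.8, "dz": 0, "fingers": 0},
  {"wx": 0, "wy": 0, "wz": 0, "dx": 0, "dy": -2.5, "dz": 0, "fingers": 0},
  {"wx": 0, "wy": 0, "wz": 0, "dx": 0, "dy": -1.5, "dz": 0, "fingers": 0},
  {"wx": 0, "wy": 0, "wz": 0, "dx": 0, "dy": 0, "dz": 0, "fingers": 0},
  {"wx": 0, "wy": 0, "wz": 0, "dx": 0, "dy": 0, "dz": 0, "fingers": 0},
  {"wx": 0, "wy": 0, "wz": 0, "dx": 0, "dy": 0, "dz": 0, "fingers": 0},
])

```text
t: 40.67
tool_pos: [0.614, -0.1289, 0.2413]
orientation: [-2.219, -2.213, -0.001]
force: [0.1, 0.6, -0.4]
opening: 0.0928
```

```bash
python3 - <<'E'
from h import *
s=stat();print(fix(s))
im,c=grab("wrist","w31");np.save("w31c.npy",c[1]);print(proj(c,[.6105,-.155,.195]))
E
```

```text
t 40.67 pos [ 0.614  -0.1289  0.2413] F [ 0.1  0.6 -0.4] open 0.0928
yaw(x-axis from +y, cw) 0.0026 tilt [-0.0048  0.0054]
[-0.0055 -0.0048 -0.0144]
[312.70572563 252.49469103]
```

View pics/w31.png

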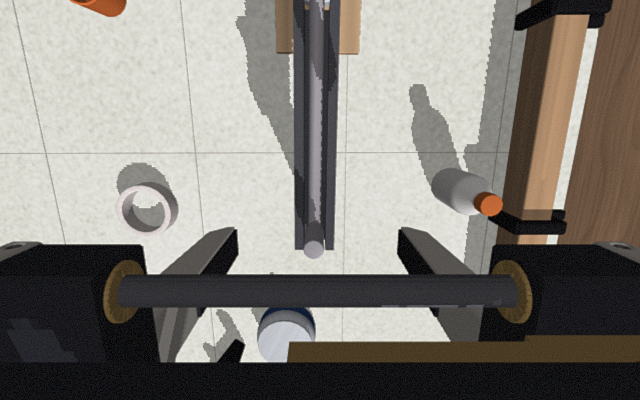

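Emit:
send_rows([
  {"wx": -0.005, "wy": -0.004, "wz": -0.014, "dx": -0.2, "dy": -1.9, "dz": 0, "fingers": 100},
  {"wx": 0, "wy": 0, "wz": 0, "dx": 0, "dy": 0, "dz": 0, "fingers": 100},
  {"wx": 0, "wy": 0, "wz": 0, "dx": 0, "dy": 0, "dz": -1, "fingers": 100},
  {"wx": 0, "wy": 0, "wz": 0, "dx": 0, "dy": 0, "dz": -1, "fingers": 100},
  {"wx": 0, "wy": 0, "wz": 0, "dx": 0, "dy": 0, "dz": 0, "fingers": 100},
  {"wx": 0, "wy": 0, "wz": 0, "dx": 0, "dy": 0, "dz": 0, "fingers": 100},
])

```text
t: 41.22
tool_pos: [0.6131, -0.1396, 0.219]
orientation: [-2.228, -2.211, -0.003]
force: [0.3, -0.1, 1.0]
opening: 0.0591
```

```bash
python3 - <<'E'
from h import *
s=stat();print(fix(s))
E
```

```text
t 41.22 pos [ 0.6131 -0.1396  0.219 ] F [ 0.3 -0.1  1. ] open 0.0591
yaw(x-axis from +y, cw) 0.0079 tilt [-0.0005  0.003 ]
[-0.003  -0.0005 -0.0091]
```

Emit:
send_rows([
  {"wx": -0.003, "wy": 0, "wz": -0.009, "dx": -0.1, "dy": -1.2, "dz": 0, "fingers": 100},
  {"wx": 0, "wy": 0, "wz": 0, "dx": 0, "dy": 0, "dz": 0, "fingers": 100},
  {"wx": 0, "wy": 0, "wz": 0, "dx": 0, "dy": 0, "dz": 0, "fingers": 100},
])

```text
t: 41.47
tool_pos: [0.6117, -0.1512, 0.218]
orientation: [-2.238, -2.202, 0.002]
force: [-0.5, -0.7, 0.5]
opening: 0.0565
```

```bash
python3 - <<'E'
from h import *
s=stat();print(fix(s))
E
```

```text
t 41.47 pos [ 0.6117 -0.1512  0.218 ] F [-0.5 -0.7  0.5] open 0.0565
yaw(x-axis from +y, cw) 0.0159 tilt [-0.0023  0.0004]
[-0.0004 -0.0023 -0.0011]
```

Emit:
send_rows([
  {"wx": 0, "wy": 0, "wz": 0, "dx": 0, "dy": -0.15, "dz": -1.2, "fingers": 100},
  {"wx": 0, "wy": 0, "wz": 0, "dx": 0, "dy": 0, "dz": -1.4, "fingers": 100},
  {"wx": 0, "wy": 0, "wz": 0, "dx": 0, "dy": 0, "dz": -1.4, "fingers": 100},
  {"wx": 0, "wy": 0, "wz": 0, "dx": 0, "dy": 0, "dz": -1.2, "fingers": 100},
  {"wx": 0, "wy": 0, "wz": 0, "dx": 0, "dy": 0, "dz": 0, "fingers": 100},
  {"wx": 0, "wy": 0, "wz": 0, "dx": 0, "dy": 0, "dz": 0, "fingers": 100},
])

```text
t: 41.97
tool_pos: [0.6111, -0.1536, 0.1603]
orientation: [-2.239, -2.201, 0.002]
force: [0.3, -0.3, 0.6]
opening: 0.0566
```

```bash
python3 - <<'E'
from h import *
s=stat();print(fix(s))
E
```

```text
t 41.97 pos [ 0.6111 -0.1536  0.1603] F [ 0.3 -0.3  0.6] open 0.0566
yaw(x-axis from +y, cw) 0.0174 tilt [-0.002   0.0004]
[-0.0004 -0.002   0.0004]
```

Emit:
send_rows([
  {"wx": 0, "wy": 0, "wz": 0, "dx": 0, "dy": 0, "dz": 0, "fingers": 255},
  {"wx": 0, "wy": 0, "wz": 0, "dx": 0, "dy": 0, "dz": 0, "fingers": 255},
  {"wx": 0, "wy": 0, "wz": 0, "dx": 0, "dy": 0, "dz": 0, "fingers": 255},
  {"wx": 0, "wy": 0, "wz": 0, "dx": 0, "dy": 0, "dz": 0, "fingers": 255},
  {"wx": 0, "wy": 0, "wz": 0, "dx": 0, "dy": 0, "dz": 0, "fingers": 255},
  {"wx": 0, "wy": 0, "wz": 0, "dx": 0, "dy": 0, "dz": 0, "fingers": 255},
  {"wx": 0, "wy": 0, "wz": 0, "dx": 0, "dy": 0, "dz": 0, "fingers": 255},
  {"wx": 0, "wy": 0, "wz": 0, "dx": 0, "dy": 0, "dz": 0, "fingers": 255},
  {"wx": 0, "wy": 0, "wz": 0, "dx": 0, "dy": 0, "dz": 0, "fingers": 255},
], newtons=40)

```text
t: 42.72
tool_pos: [0.6106, -0.1538, 0.1622]
orientation: [-2.239, -2.201, 0.003]
force: [0.5, 0.1, -1.7]
opening: 0.0155
```

```bash
python3 - <<'E'
from h import *
s=stat();print(fix(s))
E
```

```text
t 42.72 pos [ 0.6106 -0.1538  0.1622] F [ 0.5  0.1 -1.7] open 0.0155
yaw(x-axis from +y, cw) 0.0174 tilt [-0.003  -0.0001]
[ 0.0001 -0.003   0.0004]
```

Emit:
send_rows([
  {"wx": 0, "wy": 0, "wz": 0, "dx": 0.02, "dy": 1.3, "dz": 0, "fingers": 255},
  {"wx": 0, "wy": 0, "wz": 0, "dx": 0.03, "dy": 1.5, "dz": 0, "fingers": 255},
  {"wx": 0, "wy": 0, "wz": 0, "dx": 0.03, "dy": 1.5, "dz": 0, "fingers": 255},
  {"wx": 0, "wy": 0, "wz": 0, "dx": 0.03, "dy": 1.5, "dz": 0, "fingers": 255},
  {"wx": 0, "wy": 0, "wz": 0, "dx": 0.03, "dy": 1.5, "dz": 0, "fingers": 255},
  {"wx": 0, "wy": 0, "wz": 0, "dx": 0.03, "dy": 1.5, "dz": 0, "fingers": 255},
  {"wx": 0, "wy": 0, "wz": 0, "dx": 0, "dy": 0, "dz": 0, "fingers": 255},
])

```text
t: 43.3
tool_pos: [0.6119, -0.0613, 0.1622]
orientation: [2.243, 2.198, -0.007]
force: [1.8, 2.6, -1.6]
opening: 0.015
```

```bash
python3 - <<'E'
from h import *
s=stat();print(fix(s))
E
```

```text
t 43.3 pos [ 0.6119 -0.0613  0.1622] F [ 1.8  2.6 -1.6] open 0.015
yaw(x-axis from +y, cw) 0.02 tilt [-0.0022 -0.004 ]
[ 0.004  -0.0022  0.003 ]
```

Emit:
send_rows([
  {"wx": 0.004, "wy": -0.002, "wz": 0.003, "dx": 0.02, "dy": 1.3, "dz": 0, "fingers": 255},
  {"wx": 0, "wy": 0, "wz": 0, "dx": 0.02, "dy": 1.3, "dz": 0, "fingers": 255},
  {"wx": 0, "wy": 0, "wz": 0, "dx": 0.02, "dy": 1.3, "dz": 0, "fingers": 255},
  {"wx": 0, "wy": 0, "wz": 0, "dx": 0.02, "dy": 1, "dz": 0, "fingers": 255},
  {"wx": 0, "wy": 0, "wz": 0, "dx": 0, "dy": 0, "dz": 0, "fingers": 255},
])

```text
t: 43.72
tool_pos: [0.6127, -0.0081, 0.1622]
orientation: [2.237, 2.203, -0.001]
force: [0.8, 0.8, -2.0]
opening: 0.0153
```

```bash
python3 - <<'E'
from h import *
s=stat();print(fix(s))
E
```

```text
t 43.72 pos [ 0.6127 -0.0081  0.1622] F [ 0.8  0.8 -2. ] open 0.0153
yaw(x-axis from +y, cw) 0.0153 tilt [ 0.0005 -0.0017]
[ 0.0017  0.0005 -0.0017]
```

Expect home at y ≈ +0.011. Creep until the stop pushes back.

Emit:
send_rows([
  {"wx": 0, "wy": 0, "wz": 0, "dx": 0.01, "dy": 0.7, "dz": 0, "fingers": 255},
  {"wx": 0, "wy": 0, "wz": 0, "dx": 0.01, "dy": 0.6, "dz": 0, "fingers": 255},
  {"wx": 0, "wy": 0, "wz": 0, "dx": 0, "dy": 0.5, "dz": 0, "fingers": 255},
])

```text
t: 43.97
tool_pos: [0.613, 0.0105, 0.1622]
orientation: [2.237, 2.202, -0.003]
force: [0.4, -3.3, -1.4]
opening: 0.0154
```

Emit:
send_rows([
  {"wx": 0, "wy": 0, "wz": 0, "dx": 0, "dy": 0.5, "dz": 0, "fingers": 255},
])

```text
t: 44.05
tool_pos: [0.613, 0.0114, 0.1622]
orientation: [2.235, 2.197, -0.011]
force: [-0.8, -37.8, -1.5]
opening: 0.0151
```

Emit:
send_rows([
  {"wx": 0, "wy": 0, "wz": 0, "dx": 0, "dy": 0.5, "dz": 0, "fingers": 255},
])

```text
t: 44.13
tool_pos: [0.613, 0.0114, 0.1622]
orientation: [2.234, 2.19, -0.021]
force: [0.4, -24.7, -2.6]
opening: 0.0152
```

Emit:
send_rows([
  {"wx": 0, "wy": 0, "wz": 0, "dx": 0, "dy": 0, "dz": 0, "fingers": 255},
  {"wx": 0, "wy": 0, "wz": 0, "dx": 0, "dy": 0, "dz": 0, "fingers": 255},
  {"wx": 0, "wy": 0, "wz": 0, "dx": 0, "dy": 0, "dz": 0, "fingers": 0},
  {"wx": 0, "wy": 0, "wz": 0, "dx": 0, "dy": 0, "dz": 0, "fingers": 0},
  {"wx": 0, "wy": 0, "wz": 0, "dx": 0, "dy": 0, "dz": 0, "fingers": 0},
  {"wx": 0, "wy": 0, "wz": 0, "dx": 0, "dy": 0, "dz": 0, "fingers": 0},
  {"wx": 0, "wy": 0, "wz": 0, "dx": 0, "dy": 0, "dz": 0, "fingers": 0},
  {"wx": 0, "wy": 0, "wz": 0, "dx": 0, "dy": 0, "dz": 1.5, "fingers": 0},
  {"wx": 0, "wy": 0, "wz": 0, "dx": 0, "dy": 0, "dz": 2.5, "fingers": 0},
  {"wx": 0, "wy": 0, "wz": 0, "dx": 0, "dy": 0, "dz": 2.5, "fingers": 0},
  {"wx": 0, "wy": 0, "wz": 0, "dx": 0, "dy": 0, "dz": 2.5, "fingers": 0},
  {"wx": 0.02, "wy": 0, "wz": 0, "dx": 0, "dy": -2, "dz": 2, "fingers": 0},
  {"wx": 0, "wy": 0, "wz": 0, "dx": 0, "dy": -2.5, "dz": 2, "fingers": 0},
  {"wx": 0, "wy": 0, "wz": 0, "dx": 0, "dy": -2.5, "dz": 1, "fingers": 0},
  {"wx": 0, "wy": 0, "wz": 0, "dx": -2, "dy": -2, "dz": 0, "fingers": 0},
  {"wx": 0, "wy": 0, "wz": 0, "dx": -3, "dy": 0, "dz": 0, "fingers": 0},
  {"wx": 0, "wy": 0, "wz": 0, "dx": -3, "dy": 0, "dz": 0, "fingers": 0},
  {"wx": 0, "wy": 0, "wz": 0, "dx": 0, "dy": 0, "dz": 0, "fingers": 0},
  {"wx": 0, "wy": 0, "wz": 0, "dx": 0, "dy": 0, "dz": 0, "fingers": 0},
  {"wx": 0, "wy": 0, "wz": 0, "dx": 0, "dy": 0, "dz": 0, "fingers": 0},
])

```text
t: 45.8
tool_pos: [0.5271, -0.0776, 0.308]
orientation: [-2.235, -2.201, -0.003]
force: [-0.5, -0.1, 0.4]
opening: 0.0935
```

```bash
python3 - <<'E'
from h import *
s=stat();print(fix(s))
im,c=grab("wrist","w33");grab("side","s33");print(proj(c,[.6127,.0115,.195]))
E
```

```text
t 45.8 pos [ 0.5271 -0.0776  0.308 ] F [-0.5 -0.1  0.4] open 0.0935
yaw(x-axis from +y, cw) 0.0154 tilt [-0.0022  0.0051]
[-0.0051 -0.0022 -0.0016]
[414.34315343  96.83148978]
```

View pics/w33.png

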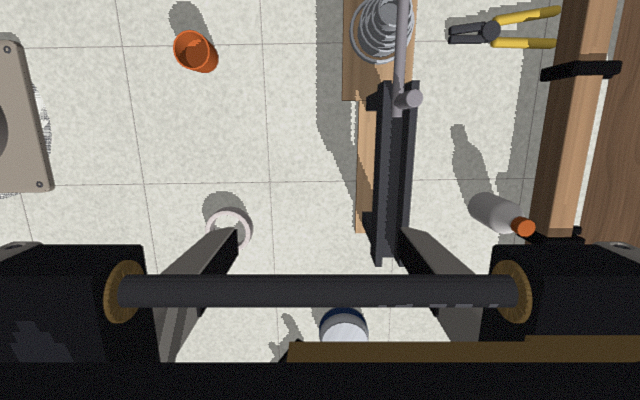

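View pics/s33.png

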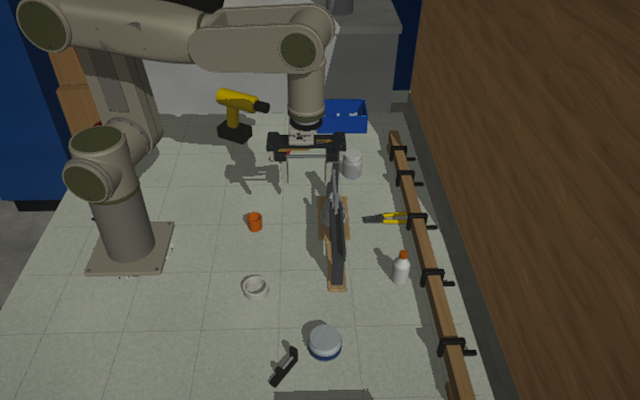

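```bash
python3 - <<'E'
from plant import robot
print(robot.close_job())
E
```

```text
the job is handed in; nothing more can be done
None
```

The job is done and handed in at about 46 s on the robot's clock. Handing in gives no verdict, so this rests on my own checks.

**What I did:** I drew the bolt back until it hit its stop. At the end the grip slipped off the knob; the rod tip then measured 69 mm from the seat's middle, against 67 mm expected. I stood cup1 in the seat and nested cup2, cup3 and cup4 in order. Then I slid the bolt home until it pushed back with about 38 N.

- **Cup sizes:** the grips measured 66.4, 57.3, 47.3 and 36.5 mm, which match cups 1 to 4. I saw no cup5 in any view and took it as absent.
- **Knocked cup:** cup3 had been moved about 2.4 cm, so I found it again before grasping it. I left the orange look-alike alone.

**Last checks:**
- The four rims were concentric and upright before the bolt closed, and the nest was still standing afterwards.
- The bolt had travelled 165 mm, and the knob was within about 1 pixel of its home position.
- I did not take a close view of the bolt tip inside the keeper.
- In the last pictures the bystanders in view were in place and the gripper was clear of everything. The cutters were hidden behind the arm then, but looked unmoved in the view before.

**Disagreements:** the wrist camera read cup diameters about 5 % small, and its positions differed by 2 to 5 mm from the other views. I corrected for this by checking the alignment from directly above before each insertion.

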